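# Fit the cell in the lamp's battery case and latch its cover

## Robot

A 6-joint arm with a two-finger parallel gripper is mounted at the origin on the work surface. World frame = base frame: x ahead of the robot, y to its left, z up, the work surface at z = 0. Lengths are in m, angles in rad, forces in N, time in s.
With the tool pointing down it reaches from about 0.3 to 0.875 m from the base axis. Payload 6.4 kg.
Tool frame: the origin (TCP) lies where the fingers leave the gripper's body, on its centre line; the fingertips stand 73 mm ahead of it and the grasp point (between the pads) lies 54 mm ahead of it (ctrl.pinch_z is the distance from the TCP to the grasp point, in m); z points along the fingers, y is the direction in which the jaws open and shut (so a half turn about z gives the same grasp; the last joint's range is limited). The gripper opens to 85 mm and grips with 20 to 120 N. Pads are 22 mm wide; open, the fingers measure 114 mm over their backs; the gripper's body (76 mm by 85 mm) begins 54 mm behind the grasp point. The pads swing forward as they close: fully open they stand 13 mm farther back than shut.
Start: joints at [1.075, 0.181, 1.607, -0, 1.354, -0.206], TCP at [0.164, 0.551, 0.304] pointing down, gripper open.
Joint ranges: [-2.99, 2.99], [-0.89, 2.07], [0.3, 2.58], [-1.14, 4.28], [0, 2.63], [-3.12, 3.12]. Speed limits (rad/s): [2.57, 2.57, 3.01, 3.14, 3.14, 3.14].

## Interface

Orientations are given as a unit quaternion [w, x, y, z].
In Python, from bench import ctrl, camera, camera_model gives the robot as it stands.
- The arm moves only by the tool arm_command, never from a script. Its argument "series" is a list of rows, each a list of 7 numbers: the shift along the tool's x, y, z in m, then the turn, a rotation vector about the tool's x, y, z in degrees, then the finger opening in m, from 0 to 0.0854. In form: [[tx, ty, tz, rx, ry, rz, gripper], ...]. A call has exactly 5 rows; each row is the pose to reach, as a shift and turn from the pose commanded when the call began, along the tool's axes at that moment; what a row does not reach only later rows make up. A row lasts 1/10 s, in which the tool goes at most 50 mm and 8.59 degrees, less where a joint would pass 70% of its speed; a pose out of reach is approached as far as the arm can. A call with a gripper value outside its range is refused whole. The fingers move at their own pace and stop on an object; the grip force is fixed at half the most. Time passes only in rows, so rows that repeat a pose let the fingers close, or fill a call up. It gives the time, the measured TCP pose, the force and the opening at its end, in the units of the state.
- ctrl.get_obs(): the state, without advancing time (a new reading comes with each control period).
- camera(name): name is "side" or "top"; returns (picture, depth): 400x640x3 uint8, red, green, blue; 400x640 float32, m along the optical axis (not along the pixel's ray), 0 where there is no reading.
- camera_model(name): a dict with "K" (3x3 intrinsics, pixels), "distortion" ([k1, k2, p1, p2, k3] as OpenCV has them; the pictures are not rectified), "position" and "attitude" of the camera in the world. Camera axes: x right, y down, z forward; pixel columns grow to the right and rows downward; lengths in m; the calibration is good to about 2 mm. A picture is of the moment at which its call begins. camera_model takes no time and is no camera call.
- ctrl.hand_in(): hands the job in, once; it reports no verdict.
The state is a dict: "time_s": time; "q": joint angles; "dq": joint speeds; "joint_efforts": joint torques, N m; "eef_pos": TCP position; "eef_rot": TCP orientation; "wrist_force": force on the tool from outside, world axes, zero at the start; "torque": the same for the moment, N m; "opening": opening from 0.0 (shut) to 1.0 (fully open).
Only numpy, scipy, OpenCV 4.12 (cv2) and the standard library are available. Lean on these libraries where they do the work, as an engineer would, in place of code of your own. Each camera call takes 0.05 s, during which the arm holds its last target. There are 200 camera calls.

## Task

Fit the loose battery cell into the open battery case with its nub towards the latch: press its flat end against the coil spring and let the other end down past the lip, so that it lies in its cradle with the nub caught under the lip. Then slide the cover fully shut, hook the latch's wire bail over the keeper on the cover, and press the lever down flat past centre so that the latch stays tight. Leave the cup, eraser, glue stick, set square and tape roll where they are.

Things in the scene. Friction and masses are not known exactly. Their poses are not given: they have to be found in the camera images.
- case: Grey battery case of a work lamp, fixed, 300 long (its x, -140 to 160), 104 wide (y); 'case' figures are mm in this frame. Origin on the work surface, z up. Latch deck at the -x end: top z 50, x -140 to -46. Open compartment x -30 to 50, y +-46 between side walls (top z 54), floor z 4, spring at its +x end, lip at its -x end. Beyond x 50 a block, top z 46, under the open cover.
- seat (a point): Where the middle of the cell's body must come: case x 3.5, y 0, z 26.5, cell along case x, nub to -x, nub tip touching the contact wall at x -30. The cradle below (x -22 to 26, 28 wide) carries the cell's underside at z 10; ribs up to z 13.5 at y +-10.5 to 14 centre it.
- lip (a point): Middle of the retaining lip's edge: case x -26.5, y 0, z 36.5. The lip is z 34.5 to 38.5, y +-20, and juts 3.5 from the contact wall (x -46 to -30, top z 38.5). The nub goes under the lip; the cell's body stays beside it.
- spring_face (a point): Middle of the face of the coil spring's square steel cap (20 wide, 16 high), at case x 29 (free), y 0, z 23, faces -x. It yields up to 15 mm to +x: 2.4 N free, 3.3 N at the cell's seat (x 32), about 6 N at x 41.
- cell: Round battery cell with black sleeve, 33 in diameter, body 57 long, 140 g or so, lying on the surface. Origin: middle of the body, on its axis. Its x axis runs along it towards the nub (brass, 12 in diameter, 5 long); the other end is flat.
- cell_nub (a point): Tip of the cell's nub, 33.5 from the cell's origin along its +x.
- cover (a joint): Sliding flat cover (102 x 91 x 4, underside z 46, top z 50): metres that it is open; 0 = shut (then it covers case x -40 to +62), 0.11 = fully open to case +x. Stays where left, about 1.5 N to slide.
- cover_tab (a point): Middle of the top of the cover's upright push tab (8 along x, 36 along y, 20 high above the cover, top z 70), at case x 45 when shut.
- keeper: Steel keeper standing on the cover, a post 8 thick, 20 wide, 16 high; a lip at its top juts 4 to case +x (12 to 16 above the cover). Origin: foot of the post's +x face, on the cover's top, axes as the case's; at case x -23.8, z 50 with the cover shut. It yields up to 6 mm to -x on a stiff spring (6 N per mm).
- lever (a joint): Latch lever: rad; 0 = flat down on the deck pointing to case -x (stop), 1.57 = upright, 1.95 = leaning towards the keeper (stop). Dead centre under load is near 0.2; it stays where left.
- lever_hinge (a point): Lever's hinge axis (along case y), at case x -70, y 0, z 58.
- lever_tip (a point): End of the lever, 55 from the hinge; the lever is a flat bar 24 wide, 6 thick.
- bail: Wire loop of 5 mm wire, 36 wide, hinged on the lever. Origin: its hinge axis (along case y), 14 from the lever's hinge, turning with the lever: straight above that hinge at lever 1.74, 10 degrees under the lever's line at 0. x axis: towards its far bar; z axis: up when laid forward on the keeper. Starts standing up (stays so within 30 degrees); laid forward over the top it drops by its weight.
- bail_bar (a point): Middle of the loop's far cross bar, 60 along the bail's x from its hinge. Hooked: the bar is behind (case +x of) the keeper's post and below its lip, the arms either side of the keeper. It passes down outside the lip only with the lever at more than about 1.5; pulling the bail forward brings the lever along.
- bail_grip (a point): Middle of the round grip button on a tongue beyond the bar: a disc with its axis along case y, 14 thick, 16 in diameter, 80 along the bail's x and 10 along its z. Its flat ends can be pinched along case y from above at any angle of the bail.
- cup: Green cup, 72 in diameter, 85 high, beside the case's far side (case -y). Origin under its middle. Bystander.
- eraser: Red eraser, 24 x 55 x 14, between the robot and the case. Bystander.
- stick: White glue stick, lying, 29 in diameter, 85 long, no nub; origin at its middle. Bystander.
- square: Wooden set square lying flat, about 120 x 90 x 6. Bystander.
- tape: Cardboard tape ring, 80 in diameter, 22 high. Bystander.
There are look-alikes about, which are no part of the job. Leave any pink look-alike of the cell alone.

How it is judged:
On the way, in this order (a step that is already met when the one before it is completed fails the run):
1. the cell lies in its cradle, nub under the lip, released (x of cell in the frame of case between 0.001 and 0.006 m and y of cell in the frame of case between -0.004 and 0.004 m and z of cell in the frame of case between 0.024 and 0.0295 m and x of cell_nub in the frame of case below -0.026 m and angle between the x axis of cell and the x axis of case, either way round below 0.1 rad and contact force between the fingers and cell below 0.3 N), for 0.2 s.
2. the cover is slid shut over the seated cell (x of cell in the frame of case between 0.001 and 0.006 m and y of cell in the frame of case between -0.004 and 0.004 m and z of cell in the frame of case between 0.024 and 0.0295 m and x of cell_nub in the frame of case below -0.026 m and angle between the x axis of cell and the x axis of case, either way round below 0.1 rad and value of joint cover below 0.003 m), for 0.1 s.
3. the bail's bar is behind the keeper, below its lip (value of joint cover below 0.003 m and x of bail_bar in the frame of keeper between 0.0005 and 0.016 m and z of bail_bar in the frame of keeper between -0.002 and 0.0115 m), for 0.1 s.
4. the lever is pressed flat with the bail hooked (x of bail_bar in the frame of keeper between 0.0005 and 0.005 m and z of bail_bar in the frame of keeper between -0.002 and 0.0115 m and value of joint lever below 0.09 rad), for 0.2 s.
At the end, for the whole second after the job is handed in: Cell at rest in its cradle (body middle within 2.5 mm along and 4 mm across of the seat, height within 3 mm), nub towards the latch and under the lip; cover shut within 3 mm; bail's bar against the keeper's far face and below its lip, pulling with more than 4 N; lever flat (below 0.09 rad) (all of step 2 and all of step 4 and contact force between bail and keeper above 4 N and velocity of joint lever below 0.1 rad/s and linear speed of cell below 0.02 m/s); the robot touches nothing.
It fails at once if a bystander is pushed more than 30 mm from its place (distance of any of cup, eraser, stick, square, tape from where it was at the start of the episode above 0.03 m).
It fails at once if the cup is tipped (angle between cup's own z axis and vertical above 0.35 rad).
It also fails if it takes over 72 s, if anything falls off the work surface, if the arm or the gripper's body presses on something with over 40 N, if the wrist force passes 120 N, or if a joint passes its speed limit or range.

## Working session

There is one attempt and no reset: what is moved stays moved. The work goes in short steps, Python scripts to look and compute and a tool call to move; the robot and the scene stay as the last step left them, time stands still between calls to the robot, and variables do not carry over. Pictures are saved under pics/ and viewed, about 8 in all and at most 12, crops included, and the job is handed in when it is done.

Besides the shell and the picture viewer there is one more tool, called after "Emit:" by a JSON object that holds its "name" and its "arguments". arm_command: Moves the arm, as the interface text tells. Its arguments: {"type":"object","properties":{"series":{"type":"array","items":{"type":"array","items":{"type":"number"}}}},"required":["series"]}

```bash
ls; mkdir -p pics; cat > h.py <<'E'
import numpy as np,cv2
from scipy.spatial.transform import Rotation as R
from bench import ctrl,camera,camera_model
def rot(q): return R.from_quat([q[1],q[2],q[3],q[0]]).as_matrix()
def att(m):
    a=np.array(m["attitude"],float)
    return a if a.shape==(3,3) else rot(a)
def pts(name,uv,d):
    """pixels + depth -> world"""
    m=camera_model(name);uv=np.asarray(uv,float).reshape(-1,1,2)
    n=cv2.undistortPoints(uv,np.array(m["K"],float),np.array(m["distortion"],float)).reshape(-1,2)
    r=np.c_[n,np.ones(len(n))]
    return (r*np.asarray(d).reshape(-1,1))@att(m).T+np.array(m["position"])
def plane(name,uv,z):
    m=camera_model(name);c=np.array(m["position"]);p=pts(name,uv,np.ones(len(np.reshape(uv,(-1,2)))))-c
    return c+p*((z-c[2])/p[:,2])[:,None]
def proj(name,P):
    m=camera_model(name);A=att(m);rv=cv2.Rodrigues(A.T)[0];t=-A.T@np.array(m["position"])
    return cv2.projectPoints(np.reshape(np.array(P,float),(-1,3)),rv,t,np.array(m["K"],float),np.array(m["distortion"],float))[0].reshape(-1,2)
def grab(n):
    a={}
    for c in ("side","top"):
        p,d=camera(c);cv2.imwrite(f"pics/{n}_{c}.png",p[:,:,::-1]);np.save(f"pics/{n}_{c}.npy",d);a[c]=(p,d)
    return a
E
python3 - <<'E'
from h import *
grab("a")
for c in("side","top"):
    m=camera_model(c);print(c,m["position"],m["attitude"],m["K"])
print(ctrl.get_obs(),ctrl.pinch_z)
E
```

```text
pics
side [0.14011717 0.46050248 0.74167921] [ 0.14046222 -0.32996568  0.86322391 -0.35529916] [[384.80683856   0.         321.54048085]
 [  0.         384.80683856 197.47138839]
 [  0.           0.           1.        ]]
top [ 0.37401269 -0.04620024  1.05536686] [-0.07481621  0.71006371 -0.69639264  0.07245246] [[444.65916148   0.         315.96182195]
 [  0.         444.65916148 195.58616687]
 [  0.           0.           1.        ]]
{'time_s': 0.1, 'q': array([ 1.07470104e+00,  1.81497941e-01,  1.60789793e+00, -1.53928115e-07,
        1.35380913e+00, -2.06263940e-01]), 'dq': array([ 0.00035501, -0.00114046, -0.0039347 , -0.0001998 ,  0.00205259,
        0.00210855]), 'joint_efforts': array([ 6.37410517e-05, -4.45880842e+01, -3.52234340e+01, -2.58217078e-04,
        4.23449426e-03,  6.44342350e-06]), 'eef_pos': array([0.16410722, 0.55068564, 0.30306148]), 'eef_rot': array([-2.77258738e-04,  1.44408926e-01,  9.89517767e-01, -7.56999478e-04]), 'wrist_force': array([ 0.32254029,  0.31900754, -0.65745825]), 'torque': array([-0.01388846,  0.01765218, -0.02396584]), 'opening': 1.0025614032536183} 0.0539
```

View pics/a_top.png

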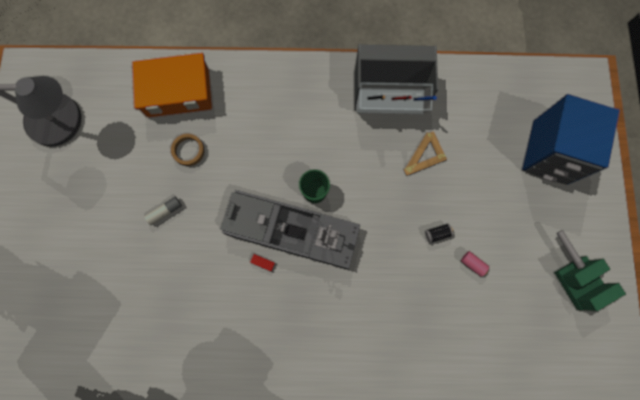

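View pics/a_side.png

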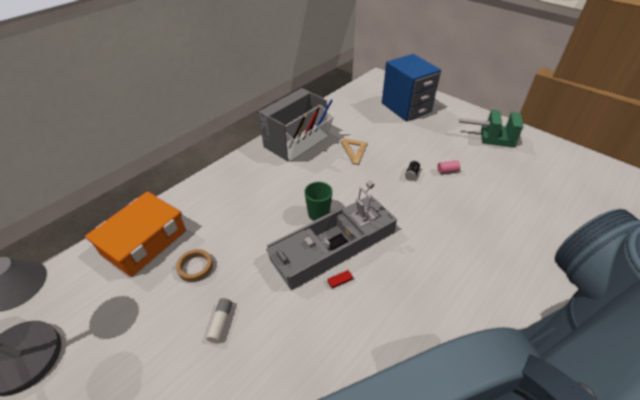

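Top view: what could be taken for the cell is the black cylinder (439,233), the pink look-alike (475,264), and the white glue stick (163,210). I choose the black one. The case lies at about (290,230), latch to the right. Next I measure and take a close crop.

```bash
python3 - <<'E'
from h import *
im=cv2.imread("pics/a_top.png");d=np.load("pics/a_top.npy")
a=cv2.resize(im[185:275,215:365],None,fx=5,fy=5,interpolation=cv2.INTER_CUBIC)
b=cv2.resize(im[215:255,415:465],None,fx=5,fy=5,interpolation=cv2.INTER_CUBIC)
can=np.zeros((600,750,3),np.uint8);can[:450,:750]=a;can[450:600,:250]=b[25:175]
s=cv2.imread("pics/a_side.png");c=cv2.resize(s[150:190,395:475],None,fx=5,fy=5,interpolation=cv2.INTER_CUBIC);can[450:600,300:700]=c[25:175]
cv2.imwrite("pics/crop1.png",can)
v,u=np.mgrid[0:400,0:640]
P=pts("top",np.c_[u.ravel(),v.ravel()],d.ravel()).reshape(400,640,3)
np.save("pics/P.npy",P)
def rep(n,m):
    q=P[m];r=cv2.minAreaRect(q[:,:2].astype(np.float32)*1000);print(n,len(q),q.mean(0).round(4),"z",np.percentile(q[:,2],[2,50,98]).round(4),"rect",np.round(r[0],1),np.round(r[1],1),round(r[2],1),np.round(cv2.boxPoints(r)).tolist())
reg=np.zeros((400,640),bool);reg[185:275,215:365]=1
m=reg&(P[:,:,2]>.038)&(P[:,:,2]<.06)&(im.max(2)<140)&~((im[:,:,1]>im[:,:,2].astype(int)+15))
n,l,st,_=cv2.connectedComponentsWithStats(m.astype(np.uint8));k=1+st[1:,4].argmax();rep("case",l==k)
reg[:]=0;reg[218:250,420:458]=1
m=reg&(P[:,:,2]>.012)&(P[:,:,2]<.05);rep("cell",m)
print("table",np.median(P[280:300,250:350,2]))
E
```

```text
case 4281 [0.5104 0.0202 0.0494] z [0.0391 0.0496 0.0555] rect [511.1  18.7] [305.4 104.9] 75.4 [[422.0, -116.0], [523.0, -142.0], [600.0, 153.0], [499.0, 180.0]]
cell 371 [ 0.5088 -0.3277  0.0286] z [0.0148 0.03   0.0354] rect [ 510.6 -331.2] [32.9 63. ] 18.7 [[485.0, -307.0], [505.0, -366.0], [536.0, -356.0], [516.0, -296.0]]
table -0.00030518295038539645
```

View pics/crop1.png

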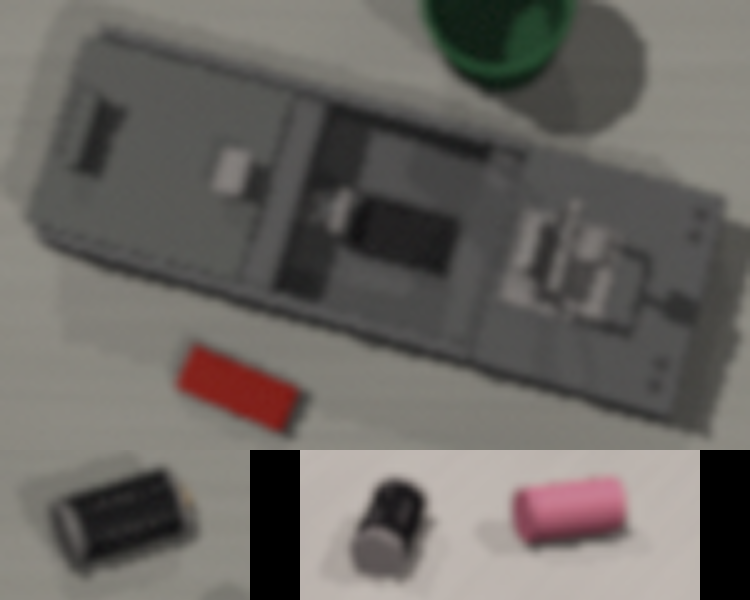

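Crop: the cell's flat grey end is at its left and its brass nub at the right (crop (185,495)), so the nub points roughly to world -y. The case's latch end is at the right (case -x ≈ world -y), with the cover open to the left. The side view (pink one at 448,167) agrees. I'll cross-check case and cell with the side camera.

```bash
python3 - <<'E'
from h import *
im=cv2.imread("pics/a_side.png").astype(int);d=np.load("pics/a_side.npy")
v,u=np.mgrid[0:400,0:640]
P=pts("side",np.c_[u.ravel(),v.ravel()],d.ravel()).reshape(400,640,3)
def rep(n,q):
    r=cv2.minAreaRect(q[:,:2].astype(np.float32)*1000);print(n,len(q),q.mean(0).round(4),np.percentile(q[:,2],[2,50,98]).round(4),np.round(r[0],1),np.round(r[1],1),round(r[2],1),np.round(cv2.boxPoints(r)).tolist())
T=np.load("pics/P.npy");imt=cv2.imread("pics/a_top.png").astype(int)
for n,Q,I in(("side",P,im),("top",T,imt)):
    g=np.abs(I.max(2)-I.min(2))<20
    z=Q[:,:,2]
    m=g&(z>.044)&(z<.058)&(np.hypot(Q[:,:,0]-.511,Q[:,:,1]-.019)<.175)
    l,s=cv2.connectedComponentsWithStats(m.astype(np.uint8))[1:3];k=1+s[1:,4].argmax();rep(n+" case",Q[l==k])
    # in provisional case frame: wall edges, by medians
    th=np.deg2rad(75.4);X=np.array([np.cos(th),np.sin(th)]);Y=np.array([-X[1],X[0]]);o=np.array([.5086,.0090])
    C=np.dstack([(Q[:,:,:2]-o)@X,(Q[:,:,:2]-o)@Y,z])*1000
    for nm,mm in(("y+ edge",1),("y- edge",-1)):
        pr=[]
        for x0 in range(-130,150,10):
            w=m&(abs(C[:,:,0]-x0)<5)&(C[:,:,1]*mm>30)&(C[:,:,1]*mm<60)
            if w.sum()>3: pr.append((x0,mm*np.max(mm*C[:,:,1][w])))
        pr=np.array(pr);print(n,nm,len(pr),np.polyfit(pr[:,0],pr[:,1],1).round(4))
    for nm,mm in(("x+",1),("x-",-1)):
        e=[]
        for y0 in range(-40,41,8):
            w=m&(abs(C[:,:,1]-y0)<4)&(C[:,:,0]*mm>125)&(C[:,:,0]*mm<170)
            if w.any(): e.append(mm*np.max(mm*C[:,:,0][w]))
        print(nm,np.round(np.median(e),1) if e else None)
    w=(abs(C[:,:,1])<20)&(abs(C[:,:,0]-155)<15)&(z>.064)&(z<.075);print("tab",w.sum(),C[w].mean(0).round(1) if w.any() else '')
    w=(abs(C[:,:,1])<20)&(abs(C[:,:,0]-84)<15)&(z>.061)&(z<.075);print("keeper",w.sum(),C[w].mean(0).round(1) if w.any() else '')
    w=(abs(C[:,:,1])<45)&(C[:,:,0]<-20)&(C[:,:,0]>-140)&(z>.075)&(z<.25)&g
    print("latch pts",w.sum()); q=C[w]; 
    if len(q): print(np.round(q[np.argsort(-q[:,2])][::max(1,len(q)//25)]).astype(int).tolist())
    m=(np.hypot(Q[:,:,0]-.51,Q[:,:,1]+.33)<.06)&(z>.012)&(z<.05)
    rep(n+" cell",Q[m])
E
```

```text
side case 3186 [0.5113 0.0448 0.0494] [0.0446 0.0493 0.0546] [510.3  19.7] [307.1 107.1] 75.3 [[419.0, -115.0], [523.0, -142.0], [601.0, 155.0], [498.0, 182.0]]
side y+ edge 28 [2.60000e-03 5.33023e+01]
side y- edge 27 [-5.90000e-03 -5.04573e+01]
x+ 164.1
x- -141.8
tab 58 [147.8   3.2  68.4]
keeper 48 [76.7  1.8 64.7]
latch pts 246
[[-91, -1, 158], [-91, 5, 157], [-84, 7, 156], [-82, 3, 154], [-91, 7, 152], [-87, 8, 149], [-89, 7, 144], [-80, 5, 138], [-77, -14, 134], [-78, -7, 132], [-76, 14, 131], [-78, -7, 129], [-75, 19, 124], [-73, 19, 118], [-64, 2, 112], [-61, 13, 111], [-74, -18, 109], [-61, -5, 108], [-73, -16, 105], [-76, 21, 102], [-62, 13, 99], [-62, -9, 97], [-63, -10, 93], [-64, 11, 90], [-73, 20, 86], [-77, 19, 82], [-66, 3, 79], [-67, 5, 76]]
side cell 202 [ 0.5057 -0.3227  0.0257] [0.0127 0.0273 0.0328] [ 509.  -328.6] [32.4 60. ] 17.8 [[484.0, -305.0], [503.0, -362.0], [534.0, -352.0], [515.0, -295.0]]
top case 4006 [0.5108 0.0215 0.05  ] [0.0452 0.0498 0.0555] [511.1  18.7] [305.4 104.9] 75.4 [[422.0, -116.0], [523.0, -142.0], [600.0, 153.0], [499.0, 180.0]]
top y+ edge 28 [-5.00000e-04  5.19628e+01]
top y- edge 28 [ 1.00000e-03 -5.15683e+01]
x+ 161.6
x- -142.2
tab 62 [ 1.448e+02 -1.000e-01  6.890e+01]
keeper 51 [76.2  0.4 65.9]
latch pts 191
[[-88, 4, 161], [-93, 4, 159], [-90, -5, 158], [-87, 0, 158], [-85, -6, 157], [-95, -1, 156], [-92, -5, 154], [-96, -6, 153], [-97, 4, 150], [-79, 6, 136], [-79, 14, 135], [-79, -8, 134], [-77, 6, 133], [-78, 3, 132], [-75, 17, 132], [-80, -6, 130], [-61, 3, 113], [-62, -10, 112], [-65, 2, 111], [-60, -1, 111], [-60, -8, 108], [-73, -17, 105], [-67, 2, 100], [-72, 18, 95], [-68, 12, 90], [-70, -7, 86], [-72, 1, 80], [-70, 12, 76]]
top cell 371 [ 0.5088 -0.3277  0.0286] [0.0148 0.03   0.0354] [ 510.6 -331.2] [32.9 63. ] 18.7 [[485.0, -307.0], [505.0, -366.0], [536.0, -356.0], [516.0, -296.0]]
```

```bash
cat >> h.py <<'E'
O=np.array([.5083,.0094]);TH=np.deg2rad(75.4)
def c2w(x,y,z): # case mm -> world m
    c,s=np.cos(TH),np.sin(TH);return np.array([O[0]+(c*x-s*y)/1e3,O[1]+(s*x+c*y)/1e3,z/1e3])
def w2c(p):
    c,s=np.cos(TH),np.sin(TH);d=(np.asarray(p)[...,:2]-O)*1e3
    return np.stack([c*d[...,0]+s*d[...,1],-s*d[...,0]+c*d[...,1],np.asarray(p)[...,2]*1e3],-1)
def pose(p,alpha,tilt=0):
    """TCP pos, tool x heading (deg), tilt: +deg leans tool top toward tool +x"""
    M=R.from_euler('z',alpha,degrees=True)*R.from_euler('x',180,degrees=True)*R.from_euler('y',-tilt,degrees=True)
    return np.array(p,float),M
def cur():
    o=ctrl.get_obs();q=o["eef_rot"];return o["eef_pos"],R.from_quat([q[1],q[2],q[3],q[0]])
def plan(ws,start=None):
    p,M=start or cur()
    for w in ws:
        t=np.round(M.inv().apply(w[0]-p),4);r=np.round((M.inv()*w[1]).as_rotvec(degrees=True),1)
        print([*t.tolist(),*r.tolist()],"dist",round(np.linalg.norm(t),3),"ang",round(np.linalg.norm(r),1))
        p=p+M.apply(t);M=M*R.from_rotvec(r,degrees=True)
E
python3 - <<'E'
from h import *
a=108.5;c=np.array([.509,-.328])
s=np.array([.164,.551,.304])
P=[pose((.25,.33,.304),140),pose((.34,.11,.304),a),pose((.42,-.11,.304),a),pose((*c,.21),a),pose((*c,.1),a),pose((*c,.076),a)]
plan(P)
E
```

```text
[-0.1454, -0.1869, -0.0007, -0.1, -0.0, 23.4] dist 0.237 ang 23.4
[-0.2104, -0.1107, -0.0, 0.0, -0.0, 31.5] dist 0.238 ang 31.5
[-0.234, 0.0061, -0.0, 0.0, -0.0, -0.0] dist 0.234 ang 0.0
[-0.235, 0.0152, 0.094, 0.0, -0.0, -0.0] dist 0.254 ang 0.0
[0.0, 0.0, 0.11, 0.0, -0.0, -0.0] dist 0.11 ang 0.0
[0.0, 0.0, 0.024, 0.0, -0.0, -0.0] dist 0.024 ang 0.0
```

Emit:
{"name": "arm_command", "arguments": {"series": [[-0.145, -0.187, 0, 0, 0, 23.4, 0.06], [-0.145, -0.187, 0, 0, 0, 23.4, 0.06], [-0.145, -0.187, 0, 0, 0, 23.4, 0.06], [-0.145, -0.187, 0, 0, 0, 23.4, 0.06], [-0.145, -0.187, 0, 0, 0, 23.4, 0.06]]}}

```text
time_s: 0.6
eef_pos: [0.2499, 0.3281, 0.3034]
eef_rot: [0.0, 0.342, 0.94, -0.0]
wrist_force: [0.3, 0.1, 0.3]
opening: 0.707
```

Emit:
{"name": "arm_command", "arguments": {"series": [[-0.21, -0.111, 0, 0, 0, 31.5, 0.06], [-0.21, -0.111, 0, 0, 0, 31.5, 0.06], [-0.21, -0.111, 0, 0, 0, 31.5, 0.06], [-0.21, -0.111, 0, 0, 0, 31.5, 0.06], [-0.21, -0.111, 0, 0, 0, 31.5, 0.06]]}}

```text
time_s: 1.1
eef_pos: [0.3396, 0.108, 0.3039]
eef_rot: [0.0, 0.586, 0.81, 0.0]
wrist_force: [1.1, -0.7, -0.2]
opening: 0.701
```

Emit:
{"name": "arm_command", "arguments": {"series": [[-0.234, 0.006, 0, 0, 0, 0, 0.06], [-0.234, 0.006, 0, 0, 0, 0, 0.06], [-0.234, 0.006, 0, 0, 0, 0, 0.06], [-0.234, 0.006, 0, 0, 0, 0, 0.06], [-0.234, 0.006, 0, 0, 0, 0, 0.06]]}}

```text
time_s: 1.6
eef_pos: [0.4196, -0.1127, 0.3037]
eef_rot: [0.0, 0.585, 0.811, -0.0]
wrist_force: [0.6, 0.3, -0.0]
opening: 0.701
```

Emit:
{"name": "arm_command", "arguments": {"series": [[-0.235, 0.015, 0.07, 0, 0, 0, 0.06], [-0.235, 0.015, 0.07, 0, 0, 0, 0.06], [-0.235, 0.015, 0.07, 0, 0, 0, 0.06], [-0.235, 0.015, 0.07, 0, 0, 0, 0.06], [-0.235, 0.015, 0.07, 0, 0, 0, 0.06]]}}

```text
time_s: 2.1
eef_pos: [0.5082, -0.3298, 0.2324]
eef_rot: [-0.001, 0.585, 0.811, 0.0]
wrist_force: [0.0, -0.0, 0.9]
opening: 0.702
```

```bash
python3 - <<'E'
from h import *
a=grab("b")
s=cv2.imread("pics/b_side.png")[130:230,360:500];t=cv2.imread("pics/b_top.png")[200:270,390:490]
k=np.zeros((560,720,3),np.uint8);k[:500//1,:700]=cv2.resize(s,(700,500))
cv2.imwrite("pics/b_c.png",k[:500,:700])
c=np.array([.509,-.328]);plan([pose((*c,.1),108.5),pose((*c,.076),108.5)]);print(cur()[0])
E
```

```text
[0.0026, 0.0028, 0.1295, -0.2, -0.2, -0.2] dist 0.13 ang 0.3
[-0.0, 0.0, 0.024, 0.0, -0.0, -0.0] dist 0.024 ang 0.0
[ 0.50761932 -0.33164151  0.22949901]
```

View pics/b_c.png

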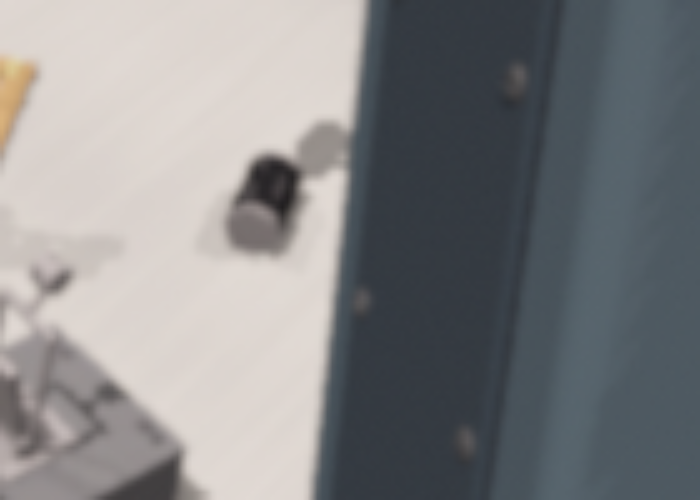

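The side view shows the arm's link hiding the gripper, while the cell (260,200 in the crop) is undisturbed. Descending and gripping.

Emit:
{"name": "arm_command", "arguments": {"series": [[0.002, 0.001, 0.05, 0, 0, 0, 0.06], [0.002, 0.001, 0.09, 0, 0, 0, 0.06], [0.002, 0.001, 0.125, 0, 0, 0, 0.06], [0.002, 0.001, 0.153, 0, 0, 0, 0.06], [0.002, 0.001, 0.153, 0, 0, 0, 0.06]]}}

```text
time_s: 2.7
eef_pos: [0.5057, -0.3226, 0.0764]
eef_rot: [-0.005, 0.584, 0.812, 0.001]
wrist_force: [-0.4, 0.3, -0.3]
opening: 0.702
```

```bash
python3 - <<'E'
from h import *
grab("c")
plan([pose((.509,-.328,.076),108.5)]);print(cur()[0],ctrl.get_obs()["wrist_force"])
E
```

```text
[-0.003, -0.0002, 0.0051, -0.0, -0.1, 0.0] dist 0.006 ang 0.1
[ 0.50825155 -0.32506658  0.08112421] [-0.02687322  0.68428676  0.3312599 ]
```

Emit:
{"name": "arm_command", "arguments": {"series": [[-0.003, 0, 0.005, 0, 0, 0, 0.06], [-0.003, 0, 0.005, 0, 0, 0, 0.02], [-0.003, 0, 0.005, 0, 0, 0, 0.02], [-0.003, 0, 0.005, 0, 0, 0, 0.02], [-0.003, 0, 0.005, 0, 0, 0, 0.02]]}}

```text
time_s: 3.3
eef_pos: [0.5101, -0.3291, 0.0776]
eef_rot: [0.001, 0.584, 0.812, -0.0]
wrist_force: [0.5, 0.3, 6.5]
opening: 0.364
```

Emit:
{"name": "arm_command", "arguments": {"series": [[0, 0, 0, 0, 0, 0, 0.02], [0, 0, -0.03, 0, 0, 0, 0.02], [0, 0, -0.07, 0, 0, 0, 0.02], [0, 0, -0.1, 0, 0, 0, 0.02], [0, 0, -0.1, 0, 0, 0, 0.02]]}}

```text
time_s: 3.8
eef_pos: [0.5114, -0.3303, 0.1814]
eef_rot: [0.005, 0.584, 0.812, -0.001]
wrist_force: [0.4, -0.3, -0.6]
opening: 0.365
```

```bash
python3 - <<'E'
from h import *
p,M=cur();print(p,ctrl.get_obs()["opening"],ctrl.get_obs()["wrist_force"])
# hover over case: cell centre at case x~8, z 110
def cell(x,z,t,y=0):  # cell centre in case mm, tilt -> TCP pose ; cell 59.5 ahead of TCP
    t_=np.deg2rad(t);return pose(c2w(x+59.5*np.sin(t_),y,z+59.5*np.cos(t_)),75.4,t)
W=[pose((.5,-.16,.176),90),cell(5,115,0),cell(5,115,20)]
plan(W)
E
```

```text
[ 0.51141337 -0.33028083  0.18144148] 0.3645243552941006 [ 0.43850527 -0.33188449 -0.56398175]
[0.1651, 0.0432, 0.0042, 0.3, 0.4, 18.5] dist 0.171 ang 18.5
[0.1743, 0.0096, 0.0015, 0.0, 0.0, 14.6] dist 0.175 ang 14.6
[0.0203, -0.0, 0.0035, 0.0, -20.0, -0.0] dist 0.021 ang 20.0
```

```bash
cat >> h.py <<'E'
def cell(x,z,t,y=0,g=59.5):
    t_=np.deg2rad(t);return pose(c2w(x+g*np.sin(t_),y,z+g*np.cos(t_)),75.4,t)
E
python3 - <<'E'
from h import *
plan([pose((.505,-.2,.30),95),cell(5,240,0)])
print("now",cur()[0])
E
```

```text
[0.1246, 0.0358, -0.1195, 0.3, 0.4, 13.5] dist 0.176 ang 13.5
[0.213, 0.0232, 0.0004, 0.0, 0.0, 19.6] dist 0.214 ang 19.6
now [ 0.51141337 -0.33028083  0.18144148]
```

Emit:
{"name": "arm_command", "arguments": {"series": [[0.0, 0.0, -0.05, 0, 0, 0, 0.02], [0.03, 0.01, -0.1, 0, 0, 6, 0.02], [0.07, 0.02, -0.124, 0, 0, 13.5, 0.02], [0.125, 0.036, -0.124, 0, 0, 13.5, 0.02], [0.125, 0.036, -0.124, 0, 0, 13.5, 0.02]]}}

```text
time_s: 4.3
eef_pos: [0.5033, -0.1944, 0.3001]
eef_rot: [-0.0, 0.675, 0.738, 0.001]
wrist_force: [-0.5, 0.2, -2.2]
opening: 0.363
```

Emit:
{"name": "arm_command", "arguments": {"series": [[0.05, 0.006, 0, 0, 0, 7, 0.02], [0.1, 0.012, 0, 0, 0, 14, 0.02], [0.145, 0.017, 0, 0, 0, 19.6, 0.02], [0.185, 0.02, 0, 0, 0, 19.6, 0.02], [0.213, 0.023, 0, 0, 0, 19.6, 0.02]]}}

```text
time_s: 4.8
eef_pos: [0.5071, 0.0182, 0.2984]
eef_rot: [-0.001, 0.791, 0.612, -0.001]
wrist_force: [1.0, 0.1, -1.0]
opening: 0.363
```

```bash
python3 - <<'E'
from h import *
grab("d")
p,M=cur();print(p,w2c(p),ctrl.get_obs()["opening"])
plan([cell(5,120,0),cell(5,120,20)])
im=cv2.imread("pics/d_side.png")[60:310,260:560];cv2.imwrite("pics/d_c.png",cv2.resize(im,(720,600),interpolation=cv2.INTER_CUBIC))
E
```

```text
[0.50729333 0.01885099 0.29848877] [  8.89206261   3.3564729  298.48877039] 0.3651443021411684
[-0.004, 0.0036, 0.119, -0.1, -0.0, 0.2] dist 0.119 ang 0.2
[0.0204, 0.0001, 0.0036, -0.0, -20.0, 0.1] dist 0.021 ang 20.0
```

View pics/d_c.png

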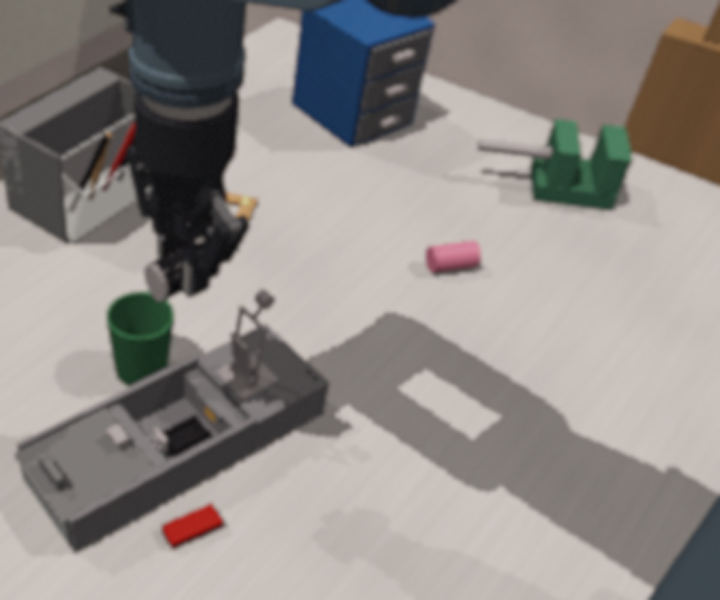

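Crop: the cell is held level, its grey flat face at crop (157,280), towards the spring; latch, cup and eraser are untouched. Next I measure the flat face relative to the TCP.

```bash
python3 - <<'E'
from h import *
tcp=w2c(cur()[0])
for n in("side","top"):
    d=np.load(f"pics/d_{n}.npy");v,u=np.mgrid[0:400,0:640]
    C=w2c(pts(n,np.c_[u.ravel(),v.ravel()],d.ravel()).reshape(400,640,3))-tcp
    m=(abs(C[...,1])<17)&(C[...,2]<-40)&(C[...,2]>-80)&(abs(C[...,0])<45)
    q=C[m];print(n,len(q))
    if not len(q): continue
    print("x pct",np.percentile(q[:,0],[1,10,50,90,97,99]).round(1))
    f=q[q[:,0]>23];print("flat",len(f),f.mean(0).round(1),np.percentile(f,[2,98],axis=0).round(1).tolist())
    if n=="side":
        im=cv2.imread("pics/d_side.png");mm=m&(im.min(2)>75);print("grey px",mm.sum(),C[mm].mean(0).round(1),np.median(C[mm],0).round(1))
E
```

```text
side 326
x pct [-26.4  -4.9  17.4  27.6  27.9  28.3]
flat 120 [ 26.7   2.4 -58.7] [[23.2, -13.3, -75.5], [28.3, 15.3, -45.3]]
grey px 139 [ 22.2   2.9 -59. ] [ 26.9   3.1 -59.4]
top 0
```

```bash
cat >> h.py <<'E'
def F(x,z,t,y=0): # flat-end centre (case mm), tilt
    a=np.deg2rad(t);return cell(x-28.5*np.cos(a),z+28.5*np.sin(a),t,y)
def calls(groups,start=None):
    """groups: list of lists of poses; rows relative to each call's start"""
    p,M=start or cur()
    for g in groups:
        print("--")
        for w in g:
            t=np.round(M.inv().apply(w[0]-p),4);r=np.round((M.inv()*w[1]).as_rotvec(degrees=True),1)
            print([*t.tolist(),*r.tolist()])
        p=p+M.apply(t);M=M*R.from_rotvec(r,degrees=True)
E
python3 - <<'E'
from h import *
y=-.5
calls([[F(26,205,5,y),F(26,175,12,y),F(26,140,20,y),F(26,100,20,y),F(26,100,20,y)],
 [F(26,75,20,y),F(26,55,20,y),F(26,38,20,y),F(26,38,20,y),F(26,38,20,y)]])
E
```

```text
--
[-0.0061, 0.0039, 0.0317, -0.1, -5.0, 0.3]
[0.0015, 0.004, 0.0594, -0.1, -12.0, 0.3]
[0.0106, 0.0041, 0.0928, -0.1, -20.0, 0.3]
[0.0106, 0.0042, 0.1328, -0.1, -20.0, 0.3]
[0.0106, 0.0042, 0.1328, -0.1, -20.0, 0.3]
--
[0.0085, 0.0, 0.0235, -0.0, -0.0, -0.0]
[0.0153, 0.0, 0.0423, -0.0, -0.0, -0.0]
[0.0211, 0.0, 0.0583, -0.0, -0.0, -0.0]
[0.0211, 0.0, 0.0583, -0.0, -0.0, -0.0]
[0.0211, 0.0, 0.0583, -0.0, -0.0, -0.0]
```

Emit:
{"name": "arm_command", "arguments": {"series": [[-0.006, 0.004, 0.032, 0, -5, 0.3, 0.02], [0.0015, 0.004, 0.059, 0, -12, 0.3, 0.02], [0.0105, 0.004, 0.093, 0, -20, 0.3, 0.02], [0.0105, 0.004, 0.133, 0, -20, 0.3, 0.02], [0.0105, 0.004, 0.133, 0, -20, 0.3, 0.02]]}}

```text
time_s: 5.4
eef_pos: [0.5104, 0.0252, 0.1603]
eef_rot: [0.102, 0.78, 0.601, -0.142]
wrist_force: [-1.1, -0.1, -2.5]
opening: 0.362
```

```bash
python3 - <<'E'
from h import *
camera("side");camera("side");print(w2c(cur()[0]),ctrl.get_obs()["wrist_force"])
y=-.5
calls([[F(26,75,20,y),F(26,55,20,y),F(26,38,20,y),F(26,38,20,y),F(26,38,20,y)],
[F(29,38,20,y),F(32,38,20,y),F(36,38,20,y),F(39,38,20,y),F(39,38,20,y)],
[F(39,34,20,y),F(39,31,20,y),F(39,28,20,y),F(39,28,20,y),F(39,28,20,y)],
[F(39,27.5,15,y),F(39,27.3,10,y),F(39,27,5,y),F(39,27,0,y),F(39,27,0,y)]])
E
```

```text
[ 15.74436979  -1.90312728 166.26683049] [ 0.49102941 -0.21052491 -1.06640664]
--
[0.0124, -0.0014, 0.0228, -0.2, 0.0, -0.3]
[0.0192, -0.0013, 0.0415, -0.2, 0.0, -0.3]
[0.025, -0.0013, 0.0575, -0.2, 0.0, -0.3]
[0.025, -0.0013, 0.0575, -0.2, 0.0, -0.3]
[0.025, -0.0013, 0.0575, -0.2, 0.0, -0.3]
--
[0.0029, 0.0, -0.001, -0.0, 0.0, 0.0]
[0.0057, 0.0, -0.002, -0.0, 0.0, 0.0]
[0.0094, 0.0, -0.0034, -0.0, 0.0, 0.0]
[0.0123, 0.0, -0.0044, -0.0, 0.0, 0.0]
[0.0123, 0.0, -0.0044, -0.0, 0.0, 0.0]
--
[0.0013, 0.0, 0.0037, -0.0, 0.0, 0.0]
[0.0024, 0.0, 0.0065, -0.0, 0.0, 0.0]
[0.0034, 0.0, 0.0093, -0.0, 0.0, 0.0]
[0.0034, 0.0, 0.0093, -0.0, 0.0, 0.0]
[0.0034, 0.0, 0.0093, -0.0, 0.0, 0.0]
--
[-0.0049, 0.0, 0.0032, -0.0, 5.0, 0.0]
[-0.0097, 0.0, 0.0066, -0.0, 10.0, 0.0]
[-0.0141, 0.0, 0.0104, -0.0, 15.0, 0.0]
[-0.0183, 0.0, 0.0143, -0.0, 20.0, 0.0]
[-0.0183, 0.0, 0.0143, -0.0, 20.0, 0.0]
```

```bash
python3 - <<'E'
from h import *
for i in range(5):
    camera("side");o=ctrl.get_obs();print(o["time_s"],w2c(o["eef_pos"]).round(2),np.abs(o["dq"]).max().round(4))
E
```

```text
5.55 [ 15.84  -3.14 167.98] 0.0355
5.6 [ 15.99  -3.76 168.97] 0.0197
5.65 [ 16.09  -3.92 169.34] 0.0077
5.7 [ 16.18  -3.87 169.38] 0.0077
5.75 [ 16.27  -3.63 169.17] 0.0074
```

```bash
cat >> h.py <<'E'
def settle(n=6):
    for _ in range(n): camera("side")
    o=ctrl.get_obs();print("t",o["time_s"],"tcp case",w2c(o["eef_pos"]).round(1),"F",o["wrist_force"].round(1),"open",round(o["opening"],3))
E
python3 - <<'E'
from h import *
settle(4)
y=-.5
calls([[F(26,80,20,y),F(26,60,20,y),F(26,48,20,y),F(26,40,20,y),F(26,38,20,y)]])
E
```

```text
t 5.95 tcp case [ 16.5  -2.6 167.8] F [ 1.5  0.1 -1.8] open 0.363
--
[0.0104, -0.0022, 0.0198, 0.0, -0.0, -0.3]
[0.0173, -0.0022, 0.0386, 0.0, -0.0, -0.3]
[0.0214, -0.0023, 0.0498, 0.0, -0.0, -0.3]
[0.0241, -0.0023, 0.0574, 0.0, -0.0, -0.3]
[0.0248, -0.0023, 0.0592, 0.0, -0.0, -0.3]
```

```bash
python3 - <<'E'
from h import *
for i in range(8):
    camera("side");o=ctrl.get_obs();print(o["time_s"],w2c(o["eef_pos"]).round(2),o["q"].round(4),o["wrist_force"].round(1))
E
```

```text
6.0 [ 16.58  -2.47 167.52] [-0.0216  0.3053  1.7917 -0.3719  1.1553  0.4096] [ 0.  -0.6 -1.8]
6.05 [ 16.6   -2.37 167.32] [-0.0214  0.3056  1.7918 -0.372   1.1552  0.4096] [-0.2  0.4 -1.7]
6.1 [ 16.63  -2.29 167.15] [-0.0214  0.3059  1.7918 -0.372   1.1552  0.4097] [ 0.  -0.6 -1.7]
6.15 [ 16.64  -2.23 167.04] [-0.0213  0.3061  1.7919 -0.372   1.1552  0.4096] [-0.4  0.2 -2.4]
6.2 [ 16.67  -2.18 166.93] [-0.0212  0.3063  1.7919 -0.372   1.1552  0.4096] [-0.5 -0.2 -1.8]
6.25 [ 16.69  -2.17 166.86] [-0.0212  0.3064  1.7919 -0.372   1.1552  0.4097] [-0.5  0.2 -2.1]
6.3 [ 16.66  -2.16 166.82] [-0.0212  0.3065  1.7919 -0.372   1.1552  0.4097] [ 0.6 -0.2 -1.1]
6.35 [ 16.69  -2.18 166.83] [-0.0212  0.3065  1.7918 -0.372   1.1551  0.4097] [-0.2 -0.5 -2. ]
```

```bash
python3 - <<'E'
from h import *
y=-.5
calls([[F(26,80,20,y),F(26,60,20,y),F(26,48,20,y),F(26,40,20,y),F(26,38,20,y)]])
E
```

```text
--
[0.0099, -0.0017, 0.0189, -0.1, 0.0, -0.3]
[0.0168, -0.0017, 0.0377, -0.1, 0.0, -0.3]
[0.0209, -0.0017, 0.049, -0.1, 0.0, -0.3]
[0.0236, -0.0017, 0.0565, -0.1, 0.0, -0.3]
[0.0243, -0.0017, 0.0584, -0.1, 0.0, -0.3]
```

Emit:
{"name": "arm_command", "arguments": {"series": [[0.01, -0.0015, 0.019, 0, 0, -0.3, 0.02], [0.017, -0.0015, 0.0375, 0, 0, -0.3, 0.02], [0.021, -0.0015, 0.049, 0, 0, -0.3, 0.02], [0.0235, -0.0015, 0.0565, 0, 0, -0.3, 0.02], [0.0245, -0.0015, 0.0585, 0, 0, -0.3, 0.02]]}}

```text
time_s: 6.85
eef_pos: [0.5137, 0.0281, 0.1028]
eef_rot: [0.105, 0.779, 0.602, -0.138]
wrist_force: [-1.0, 0.4, 0.1]
opening: 0.363
```

```bash
python3 - <<'E'
from h import *
settle(14)
y=-.5
calls([[F(29,38,20,y),F(32,38,20,y),F(36,38,20,y),F(39,38,20,y),F(39,38,20,y)]])
d=np.load
p,_=camera("side");cv2.imwrite("pics/e_side.png",p[:,:,::-1])
u,v=proj("side",[c2w(5,0,45)])[0].astype(int);print(u,v)
cv2.imwrite("pics/e_c.png",cv2.resize(p[v-60:v+60,u-70:u+70,::-1],(700,600),interpolation=cv2.INTER_CUBIC))
E
```

```text
t 7.55 tcp case [ 19.7  -0.9 103.6] F [ 0.7  0.5 -1.9] open 0.367
--
[0.0027, -0.0004, -0.001, -0.0, -0.0, -0.0]
[0.0055, -0.0004, -0.0021, -0.0, -0.0, -0.0]
[0.0093, -0.0004, -0.0034, -0.0, -0.0, -0.0]
[0.0121, -0.0004, -0.0045, -0.0, -0.0, -0.0]
[0.0121, -0.0004, -0.0045, -0.0, -0.0, -0.0]
334 232
```

View pics/e_c.png

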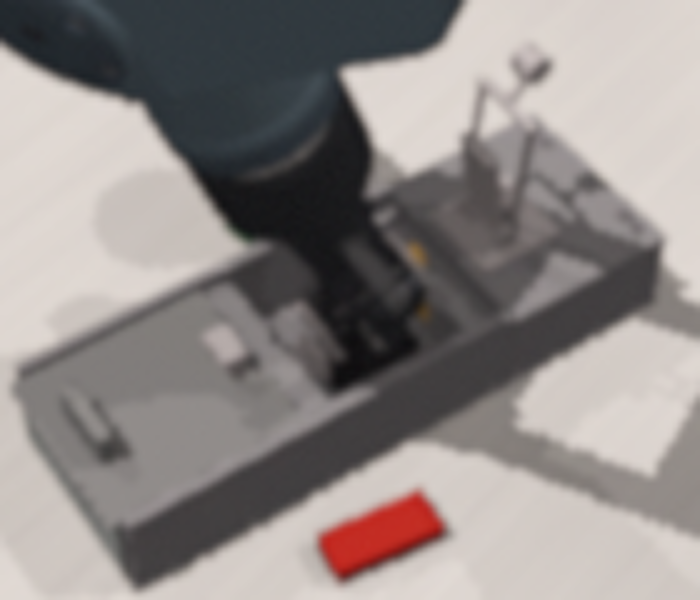

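The cell is tilted in the compartment, its brass nub at crop (415,250) above the lip; flat end (300,340) towards the spring. Pushing against the spring.

Emit:
{"name": "arm_command", "arguments": {"series": [[0.003, 0, -0.001, 0, 0, 0, 0.02], [0.0055, 0, -0.002, 0, 0, 0, 0.02], [0.0095, 0, -0.0035, 0, 0, 0, 0.02], [0.012, 0, -0.0045, 0, 0, 0, 0.02], [0.012, 0, -0.0045, 0, 0, 0, 0.02]]}}

```text
time_s: 8.1
eef_pos: [0.5172, 0.0406, 0.1036]
eef_rot: [0.106, 0.779, 0.602, -0.138]
wrist_force: [-0.8, -4.5, -1.8]
opening: 0.364
```

```bash
python3 - <<'E'
from h import *
settle(12);y=-.5
calls([[F(39,34,20,y),F(39,31,20,y),F(39,28,20,y),F(39,28,20,y),F(39,28,20,y)],
[F(39,27.5,15,y),F(39,27.3,10,y),F(39,27,5,y),F(39,27,0,y),F(39,27,0,y)]])
E
```

```text
t 8.7 tcp case [ 32.1  -0.8 103.6] F [-0.2 -4.9 -1.7] open 0.364
--
[0.0018, -0.0003, 0.0036, -0.1, 0.1, 0.0]
[0.0028, -0.0002, 0.0064, -0.1, 0.1, 0.0]
[0.0038, -0.0002, 0.0092, -0.1, 0.1, 0.0]
[0.0038, -0.0002, 0.0092, -0.1, 0.1, 0.0]
[0.0038, -0.0002, 0.0092, -0.1, 0.1, 0.0]
--
[-0.0049, -0.0, 0.0032, 0.0, 5.0, 0.0]
[-0.0096, -0.0, 0.0065, 0.0, 10.0, 0.0]
[-0.0141, -0.0001, 0.0103, 0.0, 15.0, 0.0]
[-0.0183, -0.0001, 0.0143, 0.0, 20.0, 0.0]
[-0.0183, -0.0001, 0.0143, 0.0, 20.0, 0.0]
```

Spring force is 4.9 N, as expected. Lowering.

Emit:
{"name": "arm_command", "arguments": {"series": [[0.0015, 0, 0.0035, 0, 0, 0, 0.02], [0.0025, 0, 0.0065, 0, 0, 0, 0.02], [0.0035, 0, 0.009, 0, 0, 0, 0.02], [0.0035, 0, 0.009, 0, 0, 0, 0.02], [0.0035, 0, 0.009, 0, 0, 0, 0.02]]}}

```text
time_s: 9.2
eef_pos: [0.5178, 0.0403, 0.0946]
eef_rot: [0.107, 0.779, 0.602, -0.138]
wrist_force: [-1.3, -6.2, 2.1]
opening: 0.36
```

Emit:
{"name": "arm_command", "arguments": {"series": [[-0.005, 0, 0.003, 0, 5, 0, 0.02], [-0.0095, 0, 0.0065, 0, 10, 0, 0.02], [-0.014, 0, 0.0105, 0, 15, 0, 0.02], [-0.0185, 0, 0.0145, 0, 20, 0, 0.02], [-0.0185, 0, 0.0145, 0, 20, 0, 0.02]]}}

```text
time_s: 9.7
eef_pos: [0.5116, 0.0176, 0.0876]
eef_rot: [-0.001, 0.792, 0.61, 0.001]
wrist_force: [-4.5, -3.5, 7.2]
opening: 0.358
```

```bash
python3 - <<'E'
from h import *
settle(14);y=-.5
calls([[cell(9,27,0,y),cell(7,27,0,y),cell(5.5,27,0,y),cell(5.,26.5,0,y)]])
E
```

```text
t 10.4 tcp case [ 9.3 -1.1 87.6] F [-7.3 -9.   8.4] open 0.362
--
[-0.0003, -0.0006, 0.0011, -0.0, 0.1, 0.0]
[-0.0023, -0.0006, 0.0011, -0.0, 0.1, 0.0]
[-0.0038, -0.0006, 0.0011, -0.0, 0.1, 0.0]
[-0.0043, -0.0006, 0.0016, -0.0, 0.1, 0.0]
```

Contact forces: +5 N along case y (a rib pushing back), 10 N up. I shift toward +y and slide back toward the latch.

Emit:
{"name": "arm_command", "arguments": {"series": [[0, -0.0007, 0, 0, 0, 0, 0.02], [-0.001, -0.0015, 0, 0, 0, 0, 0.02], [-0.002, -0.0015, 0, 0, 0, 0, 0.02], [-0.003, -0.0015, 0, 0, 0, 0, 0.02], [-0.004, -0.0015, 0, 0, 0, 0, 0.02]]}}

```text
time_s: 10.9
eef_pos: [0.5104, 0.0157, 0.0876]
eef_rot: [0.001, 0.791, 0.611, 0.001]
wrist_force: [1.2, -0.9, 6.2]
opening: 0.357
```

```bash
python3 - <<'E'
from h import *
settle(12)
f=ctrl.get_obs()["wrist_force"];print("case F",w2c(np.r_[O+f[:2]/1e3,f[2]/1e3]).round(1))
E
```

```text
t 11.5 tcp case [ 6.6 -0.4 87.6] F [ 1.3 -2.   5.8] open 0.367
case F [-1.7 -1.7  5.8]
```

Emit:
{"name": "arm_command", "arguments": {"series": [[0, 0, 0, 0, 0, 0, 0.036], [0, 0, 0, 0, 0, 0, 0.045], [0, 0, 0, 0, 0, 0, 0.05], [0, 0, 0, 0, 0, 0, 0.05], [0, 0, 0, 0, 0, 0, 0.05]]}}

```text
time_s: 12.0
eef_pos: [0.509, 0.0159, 0.0865]
eef_rot: [-0.001, 0.791, 0.611, -0.0]
wrist_force: [0.8, 0.1, 1.0]
opening: 0.587
```

Emit:
{"name": "arm_command", "arguments": {"series": [[0, 0, -0.02, 0, 0, 0, 0.05], [0, 0, -0.05, 0, 0, 0, 0.05], [0.01, 0, -0.1, 0, 0, 0, 0.05], [0.04, 0, -0.12, 0, 0, 0, 0.05], [0.08, -0.02, -0.12, 0, 0, 0, 0.05]]}}

```text
time_s: 12.5
eef_pos: [0.5143, 0.0975, 0.2117]
eef_rot: [0.003, 0.792, 0.61, 0.004]
wrist_force: [0.9, 1.1, 0.8]
opening: 0.586
```

```bash
python3 - <<'E'
from h import *
a=grab("f")
settle(2)
k=[]
for n in("side","top"):
    p,d=a[n];u,v=proj(n,[c2w(0,0,45)])[0].astype(int)
    k.append(cv2.resize(p[v-40:v+40,u-53:u+53,::-1],(700,300) if 0 else (400,300),interpolation=cv2.INTER_CUBIC))
cv2.imwrite("pics/f_c.png",np.hstack(k))
E
```

```text
t 12.7 tcp case [ 87.   21.3 206.6] F [ 0.  -0.3 -0.8] open 0.591
```

View pics/f_c.png

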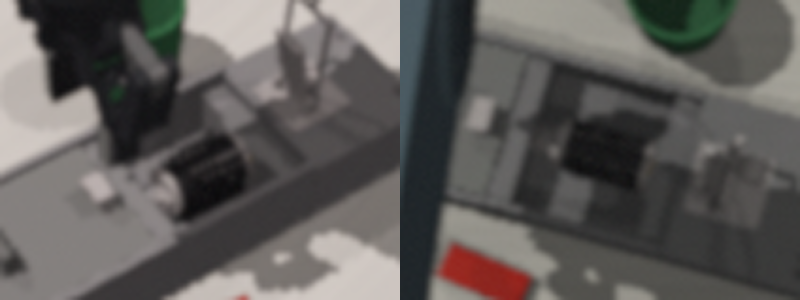

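The cell lies in its cradle (side crop (205,175), top crop (603,155)), with the nub out of sight under the lip. I'll check the heights and ends by depth.

```bash
python3 - <<'E'
from h import *
v,u=np.mgrid[0:400,0:640]
for n in("side","top"):
    d=np.load(f"pics/f_{n}.npy");I=cv2.imread(f"pics/f_{n}.png")
    C=w2c(pts(n,np.c_[u.ravel(),v.ravel()],d.ravel()).reshape(400,640,3))
    m=(abs(C[...,1])<17)&(C[...,0]>-27)&(C[...,0]<36)&(C[...,2]>30)&(C[...,2]<60)&(I.max(2)<75)
    q=C[m];print(n,len(q),"x",np.percentile(q[:,0],[1,5,95,99]).round(1),"y",np.percentile(q[:,1],[2,98]).round(1))
    for a,b in((-24,-10),(-10,5),(5,18),(18,32)):
        w=q[(q[:,0]>a)&(q[:,0]<b)&(abs(q[:,1])<5)];print(a,b,len(w),w[:,2].mean().round(1) if len(w) else '')
    w=(abs(C[...,1])<4.5)&(C[...,2]>60)&(C[...,2]<75)&(C[...,0]>60)&(C[...,0]<100);print("keeper",C[w].mean(0).round(1))
E
```

```text
side 216 x [-24.8 -22.1  20.8  23.7] y [-11.1  15.6]
-24 -10 17 42.1
-10 5 20 41.7
5 18 19 41.5
18 32 7 43.0
keeper [76.8 -0.1 65. ]
top 326 x [-26.2 -23.8  25.9  30.5] y [-15.8  14.6]
-24 -10 26 42.0
-10 5 30 42.8
5 18 24 42.0
18 32 21 41.4
keeper [76.   0.2 65.3]
```

Level, top at z ≈ 42.5, body from x ≈ -25 to 30: the cell is seated. Next is the cover.

```bash
cat >> h.py <<'E'
def tc(x,y,z,t=0): return pose(c2w(x,y,z),75.4,t)
E
python3 - <<'E'
from h import *
settle(8)
plan([tc(173,0,200),tc(173,0,128)])
E
```

```text
t 13.1 tcp case [ 85.7  20.3 206.5] F [-0.1 -0.2 -0.6] open 0.586
[0.0873, 0.0202, 0.0065, -0.1, 0.0, -0.1] dist 0.09 ang 0.1
[0.0, 0.0, 0.072, 0.0, 0.0, 0.0] dist 0.072 ang 0.0
```

Emit:
{"name": "arm_command", "arguments": {"series": [[0.045, 0.01, 0.006, 0, 0, 0, 0], [0.087, 0.02, 0.006, 0, 0, 0, 0], [0.087, 0.02, 0.006, 0, 0, 0, 0], [0.087, 0.02, 0.04, 0, 0, 0, 0], [0.087, 0.02, 0.078, 0, 0, 0, 0]]}}

```text
time_s: 13.6
eef_pos: [0.5528, 0.1773, 0.1294]
eef_rot: [0.001, 0.791, 0.612, 0.001]
wrist_force: [0.3, -0.0, -0.4]
opening: 0.004
```

Emit:
{"name": "arm_command", "arguments": {"series": [[0, 0, 0, 0, 0, 0, 0], [-0.01, 0, 0, 0, 0, 0, 0], [-0.025, 0, 0, 0, 0, 0, 0], [-0.045, 0, 0, 0, 0, 0, 0], [-0.06, 0, 0, 0, 0, 0, 0]]}}

```text
time_s: 14.1
eef_pos: [0.5369, 0.1176, 0.1308]
eef_rot: [0.001, 0.792, 0.611, 0.001]
wrist_force: [-0.1, 2.2, -0.2]
opening: -0.001
```

```bash
python3 - <<'E'
from h import *
settle(10)
plan([tc(70,0,128)])
E
```

```text
t 14.6 tcp case [113.8   0.8 128.6] F [ 1.  -0.6  0.2] open -0.001
[-0.0438, 0.0008, 0.0006, -0.1, 0.0, 0.0] dist 0.044 ang 0.1
```

Emit:
{"name": "arm_command", "arguments": {"series": [[-0.01, 0, 0, 0, 0, 0, 0], [-0.022, 0, 0, 0, 0, 0, 0], [-0.034, 0, 0, 0, 0, 0, 0], [-0.044, 0, 0, 0, 0, 0, 0], [-0.048, 0, 0, 0, 0, 0, 0]]}}

```text
time_s: 15.1
eef_pos: [0.5238, 0.0714, 0.1287]
eef_rot: [-0.0, 0.792, 0.611, -0.0]
wrist_force: [-0.1, 2.3, 0.3]
opening: 0.002
```

Emit:
{"name": "arm_command", "arguments": {"series": [[-0.002, 0, 0, 0, 0, 0, 0], [-0.004, 0, 0, 0, 0, 0, 0], [-0.006, 0, 0, 0, 0, 0, 0], [-0.008, 0, 0, 0, 0, 0, 0], [-0.008, 0, 0, 0, 0, 0, 0]]}}

```text
time_s: 15.6
eef_pos: [0.522, 0.0649, 0.1287]
eef_rot: [-0.0, 0.791, 0.611, -0.0]
wrist_force: [0.3, 0.4, 0.4]
opening: 0.003
```

```bash
python3 - <<'E'
from h import *
settle(6)
p,d=camera("side");v,u=np.mgrid[0:400,0:640]
C=w2c(pts("side",np.c_[u.ravel(),v.ravel()],d.ravel()).reshape(400,640,3))
w=(abs(C[...,1])<9)&(C[...,2]>60)&(C[...,2]<75)&(C[...,0]>-45)&(C[...,0]<30);print("keeper",w.sum(),C[w].mean(0).round(1))
E
```

```text
t 15.9 tcp case [ 57.3   0.8 128.6] F [ 0.5 -0.1 -0.7] open 0.001
keeper 34 [-27.8   0.4  64.9]
```

Emit:
{"name": "arm_command", "arguments": {"series": [[-0.001, 0, 0, 0, 0, 0, 0], [-0.002, 0, 0, 0, 0, 0, 0], [-0.003, 0, 0, 0, 0, 0, 0], [-0.004, 0, 0, 0, 0, 0, 0], [-0.004, 0, 0, 0, 0, 0, 0]]}}

```text
time_s: 16.45
eef_pos: [0.5217, 0.064, 0.1289]
eef_rot: [-0.002, 0.792, 0.611, 0.002]
wrist_force: [3.9, 16.3, -2.4]
opening: 0.0
```

```bash
python3 - <<'E'
from h import *
settle(6)
E
```

```text
t 16.75 tcp case [ 56.3   0.8 128.9] F [ 4.9 15.3 -1.8] open 0.003
```

Cover at its stop (16 N). Back off and measure the latch.

Emit:
{"name": "arm_command", "arguments": {"series": [[0.01, 0, 0, 0, 0, 0, 0], [0.02, 0, 0, 0, 0, 0, 0.03], [0.025, 0, -0.04, 0, 0, 0, 0.03], [0.03, 0, -0.08, 0, 0, 0, 0.03], [0.03, 0, -0.12, 0, 0, 0, 0.03]]}}

```text
time_s: 17.25
eef_pos: [0.5285, 0.0909, 0.2498]
eef_rot: [-0.001, 0.791, 0.612, -0.001]
wrist_force: [1.1, -0.0, 0.0]
opening: 0.349
```

```bash
python3 - <<'E'
from h import *
settle(10)
a=grab("g");v,u=np.mgrid[0:400,0:640];k=[]
for n in("side","top"):
    p,d=a[n]
    C=w2c(pts(n,np.c_[u.ravel(),v.ravel()],d.ravel()).reshape(400,640,3))
    for nm,x0,x1,y,z0,z1 in(("keeper",-45,0,11,61,72),("tab",30,60,20,65,75),("levertip",-75,-50,12,106,118),("grip",-105,-72,9,143,170),("bar",-85,-70,19,126,137)):
        w=(abs(C[...,1])<y)&(C[...,2]>z0)&(C[...,2]<z1)&(C[...,0]>x0)&(C[...,0]<x1)
        if w.sum(): print(n,nm,w.sum(),C[w].mean(0).round(1),C[w].min(0).round(),C[w].max(0).round())
    # case ends/walls
    m=(C[...,2]>44)&(C[...,2]<53)&(abs(C[...,1])<40)
    for s in(1,-1):
        e=[s*(s*C[...,0][m&(abs(C[...,1]-y0)<4)&(s*C[...,0]>130)&(s*C[...,0]<175)]).max() for y0 in range(-36,37,8) if (m&(abs(C[...,1]-y0)<4)&(s*C[...,0]>130)&(s*C[...,0]<175)).any()]
        print(n,"end",s,np.median(e).round(1) if e else None)
    uu,vv=proj(n,[c2w(-60,0,90)])[0].astype(int)
    k.append(cv2.resize(p[vv-40:vv+40,uu-53:uu+53,::-1],(400,300),interpolation=cv2.INTER_CUBIC))
cv2.imwrite("pics/g_c.png",np.hstack(k))
E
```

```text
t 17.75 tcp case [ 83.1   1.2 247.3] F [ 0.6 -0.3  0. ] open 0.351
side keeper 39 [-28.   -0.5  64.6] [-36. -11.  62.] [-22.  11.  67.]
side tab 45 [42.6  0.7 68.7] [ 38. -18.  65.] [46. 18. 71.]
side levertip 27 [-62.3   1.  110.4] [-65. -10. 106.] [-60.  12. 114.]
side grip 56 [-87.7   2.2 153.3] [-97.  -7. 145.] [-81.   8. 159.]
side bar 40 [-77.7   1.  132.5] [-85. -17. 126.] [-74.  19. 137.]
side end 1 158.8
side end -1 -141.5
top keeper 51 [-28.7  -0.   65.3] [-35. -10.  62.] [-23.  10.  69.]
top tab 55 [41.9  0.3 69. ] [ 38. -18.  65.] [46. 17. 72.]
top levertip 38 [-63.6   0.2 111.1] [-67. -11. 106.] [-60.  12. 117.]
top grip 59 [-89.6  -0.  155.8] [-97.  -7. 147.] [-82.   7. 162.]
top bar 44 [-77.8   0.3 133.3] [-80. -19. 127.] [-75.  19. 137.]
top end 1 157.2
top end -1 -142.6
```

View pics/g_c.png

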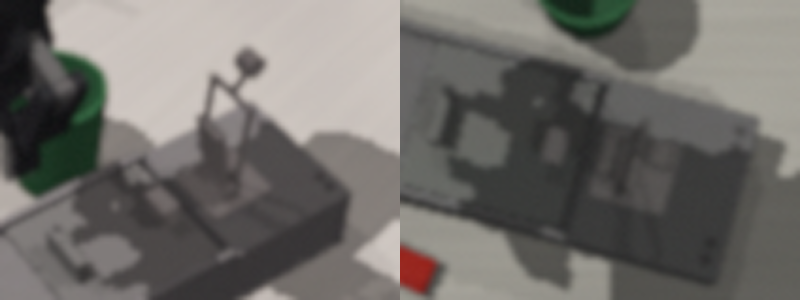

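The latch stands with lever ≈1.74 rad; the grip shows at side crop (250,62). The cover's seam and tab look shut. The case ends, tab and keeper all read about 2.3 mm low in x, so I correct the frame and plan the bail arc.

```bash
cat >> h.py <<'E'
O=c2w(-2.3,.4,0)[:2]
UP=7
def grip(g,r=80.6):
    a=np.deg2rad(g);return tc(-70+r*np.cos(a),0,72+r*np.sin(a)+UP+54)
E
python3 - <<'E'
from h import *
settle(1)
plan([tc(-87,0,255),grip(102)])
E
```

```text
t 17.9 tcp case [ 85.5   0.4 248.1] F [-0.1 -0.3 -0.4] open 0.353
[-0.1725, 0.0004, -0.0069, -0.1, 0.0, -0.0] dist 0.173 ang 0.1
[0.0002, 0.0, 0.0432, -0.0, 0.0, -0.0] dist 0.043 ang 0.0
```

Emit:
{"name": "arm_command", "arguments": {"series": [[-0.04, 0, -0.007, 0, 0, 0, 0.035], [-0.085, 0, -0.007, 0, 0, 0, 0.035], [-0.13, 0, -0.007, 0, 0, 0, 0.035], [-0.16, 0, -0.007, 0, 0, 0, 0.035], [-0.1725, 0, -0.007, 0, 0, 0, 0.035]]}}

```text
time_s: 18.4
eef_pos: [0.4847, -0.079, 0.2557]
eef_rot: [-0.0, 0.792, 0.61, -0.0]
wrist_force: [1.1, 0.3, 0.1]
opening: 0.41
```

```bash
python3 - <<'E'
from h import *
settle(14)
plan([grip(102)])
E
```

```text
t 19.1 tcp case [-8.650e+01  2.000e-01  2.557e+02] F [ 0.1  0.1 -0.4] open 0.408
[-0.0002, 0.0002, 0.0439, -0.1, -0.0, 0.0] dist 0.044 ang 0.1
```

Emit:
{"name": "arm_command", "arguments": {"series": [[0, 0, 0.02, 0, 0, 0, 0.035], [0, 0, 0.036, 0, 0, 0, 0.035], [0, 0, 0.044, 0, 0, 0, 0.035], [0, 0, 0.044, 0, 0, 0, 0.035], [0, 0, 0.044, 0, 0, 0, 0.035]]}}

```text
time_s: 19.6
eef_pos: [0.4855, -0.0768, 0.2121]
eef_rot: [-0.0, 0.791, 0.611, -0.0]
wrist_force: [-0.4, -0.7, 0.3]
opening: 0.413
```

Emit:
{"name": "arm_command", "arguments": {"series": [[0, 0, 0, 0, 0, 0, 0.02], [0, 0, 0, 0, 0, 0, 0.01], [0, 0, 0, 0, 0, 0, 0.01], [0, 0, 0, 0, 0, 0, 0.01], [0, 0, 0, 0, 0, 0, 0.01]]}}

```text
time_s: 20.1
eef_pos: [0.4858, -0.0771, 0.2127]
eef_rot: [0.001, 0.791, 0.611, 0.0]
wrist_force: [-1.1, -0.6, 7.1]
opening: 0.148
```

```bash
python3 - <<'E'
from h import *
settle(8)
g=lambda *a:[grip(x) for x in a]
calls([g(98,94,89,84,79),g(74,69,64,58,52),g(46,40,34,28,23),g(18,14,10,7,5),g(3,1,-1,-2.5,-4)])
E
```

```text
t 20.5 tcp case [-87.1  -0.4 212.7] F [-1.4 -0.8  5.6] open 0.142
--
[0.0058, -0.0004, -0.0001, 0.1, 0.0, -0.0]
[0.0114, -0.0004, -0.0007, 0.1, 0.0, -0.0]
[0.0185, -0.0004, -0.0009, 0.1, 0.0, -0.0]
[0.0255, -0.0004, -0.0005, 0.1, 0.0, -0.0]
[0.0324, -0.0004, 0.0006, 0.1, 0.0, -0.0]
--
[0.0069, -0.0, 0.0016, -0.0, 0.0, -0.0]
[0.0135, -0.0, 0.0038, -0.0, 0.0, -0.0]
[0.02, -0.0, 0.0066, -0.0, 0.0, -0.0]
[0.0274, -0.0, 0.0107, -0.0, 0.0, -0.0]
[0.0343, -0.0, 0.0156, -0.0, 0.0, -0.0]
--
[0.0064, -0.0, 0.0055, -0.0, 0.0, -0.0]
[0.0121, -0.0, 0.0117, -0.0, 0.0, -0.0]
[0.0172, -0.0, 0.0184, -0.0, 0.0, -0.0]
[0.0215, -0.0, 0.0256, -0.0, 0.0, -0.0]
[0.0246, -0.0, 0.032, -0.0, 0.0, -0.0]
--
[0.0024, 0.0, 0.0066, -0.0, 0.0, -0.0]
[0.004, 0.0, 0.012, -0.0, 0.0, -0.0]
[0.0052, 0.0, 0.0175, -0.0, 0.0, -0.0]
[0.0058, 0.0, 0.0216, -0.0, 0.0, -0.0]
[0.0061, 0.0, 0.0244, -0.0, 0.0, -0.0]
--
[0.0002, 0.0, 0.0028, -0.0, 0.0, -0.0]
[0.0003, 0.0, 0.0057, -0.0, 0.0, -0.0]
[0.0003, 0.0, 0.0085, -0.0, 0.0, -0.0]
[0.0002, 0.0, 0.0106, -0.0, 0.0, -0.0]
[0.0001, 0.0, 0.0127, -0.0, 0.0, -0.0]
```

Pinched (opening ≈ the 14 mm disc). Swinging it over.

Emit:
{"name": "arm_command", "arguments": {"series": [[0.006, 0, -0.001, 0, 0, 0, 0.01], [0.0115, 0, -0.0015, 0, 0, 0, 0.01], [0.0185, 0, -0.0015, 0, 0, 0, 0.01], [0.0255, 0, -0.001, 0, 0, 0, 0.01], [0.0325, 0, 0, 0, 0, 0, 0.01]]}}

```text
time_s: 21.0
eef_pos: [0.4939, -0.0458, 0.2125]
eef_rot: [0.001, 0.791, 0.611, -0.001]
wrist_force: [-0.8, -4.3, 4.1]
opening: 0.144
```

Emit:
{"name": "arm_command", "arguments": {"series": [[0.007, 0, 0.0015, 0, 0, 0, 0.01], [0.0135, 0, 0.004, 0, 0, 0, 0.01], [0.02, 0, 0.0065, 0, 0, 0, 0.01], [0.0275, 0, 0.0105, 0, 0, 0, 0.01], [0.0345, 0, 0.0155, 0, 0, 0, 0.01]]}}

```text
time_s: 21.5
eef_pos: [0.503, -0.0114, 0.1975]
eef_rot: [0.0, 0.791, 0.611, 0.0]
wrist_force: [-1.7, -0.7, 9.5]
opening: 0.141
```

```bash
python3 - <<'E'
from h import *
settle(10)
g=lambda *a:[grip(x) for x in a]
calls([g(46,40,34,28,23),g(18,14,10,7,5)])
v,u=np.mgrid[0:400,0:640]
for n in("side","top"):
    p,d=camera(n);C=w2c(pts(n,np.c_[u.ravel(),v.ravel()],d.ravel()).reshape(400,640,3))
    w=(abs(C[...,1])<12)&(C[...,2]>104)&(C[...,2]<118)&(C[...,0]>-90)&(C[...,0]<-45);print(n,"lever tip",w.sum(),C[w].mean(0).round(1) if w.any() else '')
E
```

```text
t 22.0 tcp case [-19.2  -0.5 197.3] F [-0.5  1.2  7.9] open 0.145
--
[0.0052, -0.0005, 0.0063, 0.1, -0.0, -0.0]
[0.0109, -0.0005, 0.0125, 0.1, -0.0, -0.0]
[0.016, -0.0005, 0.0193, 0.1, -0.0, -0.0]
[0.0203, -0.0005, 0.0265, 0.1, -0.0, -0.0]
[0.0234, -0.0005, 0.0328, 0.1, -0.0, -0.0]
--
[0.0024, -0.0, 0.0066, -0.0, -0.0, -0.0]
[0.004, 0.0, 0.012, -0.0, -0.0, -0.0]
[0.0051, 0.0, 0.0175, -0.0, -0.0, -0.0]
[0.0057, 0.0, 0.0217, -0.0, -0.0, -0.0]
[0.006, 0.0, 0.0245, -0.0, -0.0, -0.0]
side lever tip 23 [-50.8   1.2 107.6]
top lever tip 0
```

The lever tip has leaned on towards its stop (≈1.94), which is harmless. I'll continue with the arc shifted 2 mm forward.

Emit:
{"name": "arm_command", "arguments": {"series": [[0.007, 0, 0.006, 0, 0, 0, 0.01], [0.013, 0, 0.012, 0, 0, 0, 0.01], [0.018, 0, 0.019, 0, 0, 0, 0.01], [0.0225, 0, 0.0265, 0, 0, 0, 0.01], [0.0255, 0, 0.033, 0, 0, 0, 0.01]]}}

```text
time_s: 22.6
eef_pos: [0.5094, 0.0138, 0.164]
eef_rot: [0.0, 0.791, 0.612, 0.001]
wrist_force: [-3.1, 1.6, 8.1]
opening: 0.147
```

Emit:
{"name": "arm_command", "arguments": {"series": [[0.0025, 0, 0.0065, 0, 0, 0, 0.01], [0.004, 0, 0.012, 0, 0, 0, 0.01], [0.005, 0, 0.0175, 0, 0, 0, 0.01], [0.0055, 0, 0.0215, 0, 0, 0, 0.01], [0.006, 0, 0.0245, 0, 0, 0, 0.01]]}}

```text
time_s: 23.1
eef_pos: [0.5105, 0.0187, 0.1392]
eef_rot: [0.0, 0.791, 0.612, -0.0]
wrist_force: [-2.0, -0.7, 7.8]
opening: 0.144
```

```bash
python3 - <<'E'
from h import *
settle(10)
g=lambda *a:[grip(x) for x in a]
calls([g(3,1,-1,-2.5,-4)])
E
```

```text
t 23.6 tcp case [ 11.7  -0.3 139.3] F [ 0.  -3.2  5.1] open 0.148
--
[-0.0012, -0.0003, 0.0021, 0.0, 0.0, 0.0]
[-0.0011, -0.0003, 0.0049, 0.0, 0.0, 0.0]
[-0.0011, -0.0003, 0.0077, 0.0, 0.0, 0.0]
[-0.0011, -0.0003, 0.0099, 0.0, 0.0, 0.0]
[-0.0013, -0.0003, 0.012, 0.0, 0.0, 0.0]
```

Emit:
{"name": "arm_command", "arguments": {"series": [[0, 0, 0.003, 0, 0, 0, 0.01], [0, 0, 0.006, 0, 0, 0, 0.01], [0, 0, 0.009, 0, 0, 0, 0.01], [0, 0, 0.012, 0, 0, 0, 0.01], [0, 0, 0.013, 0, 0, 0, 0.01]]}}

```text
time_s: 24.1
eef_pos: [0.5107, 0.0188, 0.1263]
eef_rot: [0.0, 0.791, 0.612, 0.0]
wrist_force: [-0.5, 0.0, 6.7]
opening: 0.148
```

```bash
python3 - <<'E'
from h import *
settle(10)
a=grab("h")
p=a["side"][0];u,v=proj("side",[c2w(-30,0,70)])[0].astype(int)
k=cv2.resize(p[v-45:v+45,u-60:u+60,::-1],(800,600),interpolation=cv2.INTER_CUBIC);cv2.imwrite("pics/h_c.png",k)
E
```

```text
t 24.6 tcp case [ 12.   -0.4 126.5] F [ 0.5 -0.7  6.7] open 0.141
```

View pics/h_c.png

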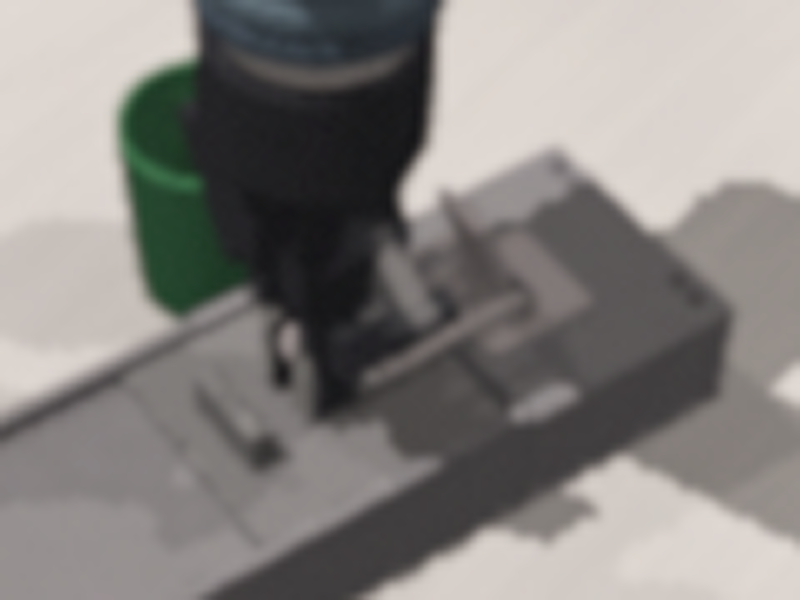

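The bail is laid over the keeper, its arm running from the lever (520,300) to the fingers (370,380). Releasing and backing off.

Emit:
{"name": "arm_command", "arguments": {"series": [[0, 0, 0, 0, 0, 0, 0.03], [0, 0, 0, 0, 0, 0, 0.035], [0, 0, 0, 0, 0, 0, 0.035], [0.01, 0, -0.03, 0, 0, 0, 0.035], [0.03, 0, -0.07, 0, 0, 0, 0.035]]}}

```text
time_s: 25.2
eef_pos: [0.5157, 0.0475, 0.194]
eef_rot: [-0.003, 0.792, 0.611, -0.003]
wrist_force: [1.9, -0.4, -0.7]
opening: 0.41
```

Emit:
{"name": "arm_command", "arguments": {"series": [[0.04, 0, -0.03, 0, 0, 0, 0], [0.06, 0, -0.05, 0, 0, 0, 0], [0.06, 0, -0.05, 0, 0, 0, 0], [0.06, 0, -0.05, 0, 0, 0, 0], [0.06, 0, -0.05, 0, 0, 0, 0]]}}

```text
time_s: 25.7
eef_pos: [0.5317, 0.105, 0.244]
eef_rot: [-0.001, 0.791, 0.611, -0.002]
wrist_force: [-0.6, 0.1, 0.3]
opening: -0.007
```

```bash
python3 - <<'E'
from h import *
settle(10)
a=grab("i");v,u=np.mgrid[0:400,0:640];k=[]
for n in("side","top"):
    p,d=a[n];C=w2c(pts(n,np.c_[u.ravel(),v.ravel()],d.ravel()).reshape(400,640,3))
    for nm,x0,x1,y0,y1,z0,z1 in(("tip",-75,-40,-12,12,102,120),("grip",-5,30,-8,8,62,90),("bar",-18,-2,-17,17,55,75),("armL",-55,-15,14,22,55,80),("keeper",-40,-18,-9,9,61,72)):
        w=(C[...,1]>y0)&(C[...,1]<y1)&(C[...,2]>z0)&(C[...,2]<z1)&(C[...,0]>x0)&(C[...,0]<x1)
        if w.sum(): print(n,nm,w.sum(),C[w].mean(0).round(1),C[w].min(0).round(),C[w].max(0).round())
    uu,vv=proj(n,[c2w(-30,0,70)])[0].astype(int)
    k.append(cv2.resize(p[vv-40:vv+40,uu-53:uu+53,::-1],(400,300),interpolation=cv2.INTER_CUBIC))
cv2.imwrite("pics/i_c.png",np.hstack(k))
plan([tc(-20,0,240),tc(-20,0,165)])
E
```

```text
t 26.2 tcp case [1.015e+02 1.000e-01 2.456e+02] F [-0.4  1.2  0.4] open 0.004
side tip 28 [-50.4   1.5 107.7] [-55. -10. 103.] [-48.  11. 111.]
side grip 6 [11.2  1.5 63.6] [ 9. -4. 62.] [14.  7. 65.]
side bar 3 [-6.7 -4.4 56.4] [-11. -16.  55.] [-3.  4. 58.]
side armL 35 [-35.4  18.4  61.5] [-55.  16.  55.] [-16.  21.  69.]
side keeper 31 [-25.7  -0.3  64.8] [-32.  -9.  63.] [-20.   8.  66.]
top tip 45 [-52.3  -0.7 107.7] [-58. -12. 102.] [-48.  11. 112.]
top grip 20 [11.2 -0.8 63.4] [ 6. -7. 62.] [16.  6. 65.]
top bar 15 [-9.1 -0.2 56.4] [-16. -17.  55.] [-2. 17. 59.]
top armL 38 [-36.1  17.4  62.9] [-55.  15.  55.] [-16.  20.  71.]
top keeper 44 [-26.3  -0.1  65.9] [-32.  -9.  61.] [-21.   8.  71.]
[-0.1216, 0.0002, 0.0057, -0.0, -0.0, -0.0] dist 0.122 ang 0.0
[-0.0, 0.0, 0.075, -0.0, -0.0, -0.0] dist 0.075 ang 0.0
```

View pics/i_c.png

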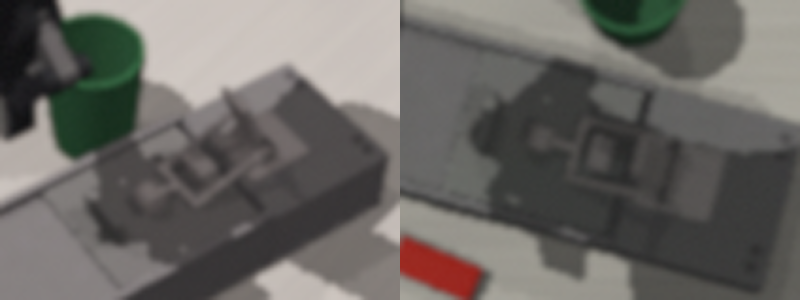

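The bail loop encircles the keeper in both crops ((190,165) side, (605,155) top), with the bar low behind it. Now the lever.

Emit:
{"name": "arm_command", "arguments": {"series": [[-0.045, 0, 0, 0, 0, 0, 0], [-0.09, 0, 0, 0, 0, 0, 0], [-0.121, 0, 0.006, 0, 0, 0, 0], [-0.121, 0, 0.045, 0, 0, 0, 0], [-0.121, 0, 0.08, 0, 0, 0, 0]]}}

```text
time_s: 26.8
eef_pos: [0.5028, -0.0127, 0.1658]
eef_rot: [0.001, 0.792, 0.611, 0.001]
wrist_force: [0.4, 0.1, 0.6]
opening: -0.003
```

```bash
python3 - <<'E'
from h import *
settle(10)
def P(L,rho,hw=9.6):
    L=np.deg2rad(L);x=-70-rho*np.cos(L)+3*np.sin(L);z=58+rho*np.sin(L)+3*np.cos(L)
    return tc(x+hw,0,z+73)
calls([[tc(-33,0,165),tc(-42,0,165),tc(-50,0,165),tc(-57,0,165),P(88,36)],
[P(82,38),P(76,39),P(70,40),P(64,40),P(58,40)],
[P(52,40),P(46,40),P(40,40),P(35,40),P(30,40)],
[P(25,40),P(20,40),P(16,40),P(12,40),P(9,40)],
[P(6,40),P(3,40),P(0,40),P(-2,40),P(-2,40)]])
E
```

```text
Traceback (most recent call last):
  File "h.py", line 57, in settle
    for _ in range(n): camera("side")
                       ~~~~~~^^^^^^^^
ValueError: 200 camera calls are used up
```

Camera calls are used up, so I settle with held rows and go on by force and position.

Emit:
{"name": "arm_command", "arguments": {"series": [[0, 0, 0, 0, 0, 0, 0], [0, 0, 0, 0, 0, 0, 0], [0, 0, 0, 0, 0, 0, 0], [0, 0, 0, 0, 0, 0, 0], [0, 0, 0, 0, 0, 0, 0]]}}

```text
time_s: 27.5
eef_pos: [0.5024, -0.0113, 0.1662]
eef_rot: [-0.0, 0.791, 0.611, -0.0]
wrist_force: [0.4, -0.6, 0.3]
opening: -0.005
```

```bash
cat >> h.py <<'E'
def settle(n=0):
    o=ctrl.get_obs();f=o["wrist_force"];print("t",o["time_s"],"tcp case",w2c(o["eef_pos"]).round(1),"caseF",w2c(np.r_[O+f[:2]/1e3,f[2]/1e3]).round(1))
def P(L,rho,hw=9.6):
    L=np.deg2rad(L);x=-70-rho*np.cos(L)+3*np.sin(L);z=58+rho*np.sin(L)+3*np.cos(L)
    return tc(x+hw,0,z+73)
E
python3 - <<'E'
from h import *
settle()
calls([[tc(-33,0,165),tc(-42,0,165),tc(-50,0,165),tc(-57,0,165),P(88,36)],
[P(82,38),P(76,39),P(70,40),P(64,40),P(58,40)],
[P(52,40),P(46,40),P(40,40),P(35,40),P(30,40)],
[P(25,40),P(20,40),P(16,40),P(12,40),P(9,40)],
[P(6,40),P(3,40),P(0,40),P(-2,40),P(-2,40)]])
E
```

```text
t 27.5 tcp case [-1.920e+01  1.000e-01  1.662e+02] caseF [-0.5 -0.5  0.3]
--
[-0.0138, 0.0001, 0.0012, -0.0, -0.0, -0.0]
[-0.0228, 0.0001, 0.0012, -0.0, -0.0, -0.0]
[-0.0308, 0.0001, 0.0012, -0.0, -0.0, -0.0]
[-0.0378, 0.0001, 0.0012, -0.0, -0.0, -0.0]
[-0.0394, 0.0001, -0.0009, -0.0, -0.0, -0.0]
--
[-0.0041, -0.0, -0.002, -0.0, -0.0, -0.0]
[-0.0083, -0.0, -0.0025, -0.0, -0.0, -0.0]
[-0.0126, -0.0, -0.0026, -0.0, -0.0, -0.0]
[-0.0166, -0.0, -0.0012, -0.0, -0.0, -0.0]
[-0.0204, -0.0, 0.0005, -0.0, -0.0, -0.0]
--
[-0.0036, -0.0, 0.0022, -0.0, -0.0, -0.0]
[-0.007, -0.0, 0.0047, -0.0, -0.0, -0.0]
[-0.0101, -0.0, 0.0075, -0.0, -0.0, -0.0]
[-0.0124, -0.0, 0.0101, -0.0, -0.0, -0.0]
[-0.0145, -0.0, 0.013, -0.0, -0.0, -0.0]
--
[-0.0018, -0.0, 0.0029, -0.0, -0.0, -0.0]
[-0.0034, -0.0, 0.0061, -0.0, -0.0, -0.0]
[-0.0045, -0.0, 0.0086, -0.0, -0.0, -0.0]
[-0.0054, -0.0, 0.0113, -0.0, -0.0, -0.0]
[-0.0059, -0.0, 0.0133, -0.0, -0.0, -0.0]
--
[-0.0004, -0.0, 0.0021, -0.0, -0.0, -0.0]
[-0.0007, -0.0, 0.0042, -0.0, -0.0, -0.0]
[-0.001, -0.0, 0.0063, -0.0, -0.0, -0.0]
[-0.001, -0.0, 0.0076, -0.0, -0.0, -0.0]
[-0.001, -0.0, 0.0076, -0.0, -0.0, -0.0]
```

Emit:
{"name": "arm_command", "arguments": {"series": [[-0.014, 0, 0.001, 0, 0, 0, 0], [-0.023, 0, 0.001, 0, 0, 0, 0], [-0.031, 0, 0.001, 0, 0, 0, 0], [-0.038, 0, 0.001, 0, 0, 0, 0], [-0.0395, 0, -0.001, 0, 0, 0, 0]]}}

```text
time_s: 28.0
eef_pos: [0.4918, -0.0505, 0.1665]
eef_rot: [-0.001, 0.792, 0.611, -0.0]
wrist_force: [-0.1, 1.1, -0.3]
opening: 0.001
```

Emit:
{"name": "arm_command", "arguments": {"series": [[-0.004, 0, -0.002, 0, 0, 0, 0], [-0.0085, 0, -0.0025, 0, 0, 0, 0], [-0.0125, 0, -0.0025, 0, 0, 0, 0], [-0.0165, 0, -0.001, 0, 0, 0, 0], [-0.0205, 0, 0.0005, 0, 0, 0, 0]]}}

```text
time_s: 28.5
eef_pos: [0.4871, -0.0698, 0.1662]
eef_rot: [-0.0, 0.791, 0.611, -0.0]
wrist_force: [0.2, 0.9, -0.4]
opening: 0.002
```

```bash
python3 - <<'E'
from h import *
settle()
E
```

```text
t 28.5 tcp case [-79.7   0.2 166.2] caseF [ 0.9  0.1 -0.4]
```

Emit:
{"name": "arm_command", "arguments": {"series": [[-0.0035, 0, 0.002, 0, 0, 0, 0], [-0.007, 0, 0.0045, 0, 0, 0, 0], [-0.01, 0, 0.0075, 0, 0, 0, 0], [-0.0125, 0, 0.01, 0, 0, 0, 0], [-0.0145, 0, 0.013, 0, 0, 0, 0]]}}

```text
time_s: 29.0
eef_pos: [0.4835, -0.0839, 0.1531]
eef_rot: [-0.0, 0.791, 0.611, -0.0]
wrist_force: [0.0, -0.1, 2.8]
opening: 0.005
```

Emit:
{"name": "arm_command", "arguments": {"series": [[-0.002, 0, 0.003, 0, 0, 0, 0], [-0.0035, 0, 0.006, 0, 0, 0, 0], [-0.0045, 0, 0.0085, 0, 0, 0, 0], [-0.0055, 0, 0.0115, 0, 0, 0, 0], [-0.006, 0, 0.0135, 0, 0, 0, 0]]}}

```text
time_s: 29.5
eef_pos: [0.4816, -0.0892, 0.1392]
eef_rot: [-0.001, 0.791, 0.611, -0.0]
wrist_force: [-0.3, -0.6, 0.4]
opening: -0.001
```

```bash
python3 - <<'E'
from h import *
settle()
E
```

```text
t 29.5 tcp case [-99.8   0.6 139.2] caseF [-0.6  0.1  0.4]
```

Emit:
{"name": "arm_command", "arguments": {"series": [[0, 0, 0.002, 0, 0, 0, 0], [0, 0, 0.004, 0, 0, 0, 0], [0, 0, 0.006, 0, 0, 0, 0], [0, 0, 0.008, 0, 0, 0, 0], [0, 0, 0.008, 0, 0, 0, 0]]}}

```text
time_s: 30.0
eef_pos: [0.482, -0.0892, 0.1333]
eef_rot: [-0.001, 0.791, 0.612, -0.001]
wrist_force: [-7.9, 2.5, 18.0]
opening: 0.0
```

Emit:
{"name": "arm_command", "arguments": {"series": [[0, 0, 0.001, 0, 0, 0, 0], [0, 0, 0.002, 0, 0, 0, 0], [0, 0, 0.003, 0, 0, 0, 0], [0, 0, 0.003, 0, 0, 0, 0], [0, 0, 0.003, 0, 0, 0, 0]]}}

```text
time_s: 30.5
eef_pos: [0.4822, -0.0893, 0.1327]
eef_rot: [-0.0, 0.791, 0.612, -0.001]
wrist_force: [-17.2, 6.2, 44.5]
opening: 0.002
```

```bash
python3 - <<'E'
from h import *
settle()
E
```

```text
t 30.5 tcp case [-9.980e+01 -1.000e-01  1.327e+02] caseF [ 1.6 18.2 44.5]
```

44 N at tip z ≈ 60, so the lever is on its stop. I lift off, then probe lightly to see that it stays down.

Emit:
{"name": "arm_command", "arguments": {"series": [[0, 0, -0.003, 0, 0, 0, 0], [0, 0, -0.006, 0, 0, 0, 0], [0, 0, -0.015, 0, 0, 0, 0], [0, 0, -0.02, 0, 0, 0, 0], [0, 0, -0.02, 0, 0, 0, 0]]}}

```text
time_s: 31.0
eef_pos: [0.4824, -0.0895, 0.1495]
eef_rot: [0.0, 0.791, 0.611, 0.0]
wrist_force: [-0.6, 0.1, -1.2]
opening: 0.003
```

Emit:
{"name": "arm_command", "arguments": {"series": [[0, 0, 0.005, 0, 0, 0, 0], [0, 0, 0.009, 0, 0, 0, 0], [0, 0, 0.012, 0, 0, 0, 0], [0, 0, 0.012, 0, 0, 0, 0], [0, 0, 0.012, 0, 0, 0, 0]]}}

```text
time_s: 31.5
eef_pos: [0.4817, -0.0892, 0.1364]
eef_rot: [-0.001, 0.791, 0.611, -0.0]
wrist_force: [0.0, -0.2, -0.0]
opening: 0.001
```

Emit:
{"name": "arm_command", "arguments": {"series": [[0, 0, 0.001, 0, 0, 0, 0], [0, 0, 0.002, 0, 0, 0, 0], [0, 0, 0.003, 0, 0, 0, 0], [0, 0, 0.003, 0, 0, 0, 0], [0, 0, 0.003, 0, 0, 0, 0]]}}

```text
time_s: 32.0
eef_pos: [0.4819, -0.0893, 0.1337]
eef_rot: [-0.0, 0.791, 0.611, -0.0]
wrist_force: [-0.7, -0.5, -0.7]
opening: -0.004
```

```bash
python3 - <<'E'
from h import *
settle()
E
```

```text
t 32.0 tcp case [-99.8   0.3 133.7] caseF [-0.7  0.6 -0.7]
```

The lever stays down: no contact until the same height. One light no-touch probe over the bail's grip will tell whether it lies low (hooked) or rides on the keeper.

Emit:
{"name": "arm_command", "arguments": {"series": [[0, 0, -0.04, 0, 0, 0, 0], [0, 0, -0.07, 0, 0, 0, 0], [0.04, 0, -0.07, 0, 0, 0, 0], [0.08, 0, -0.07, 0, 0, 0, 0], [0.1, 0, -0.07, 0, 0, 0, 0]]}}

```text
time_s: 32.5
eef_pos: [0.5076, 0.0096, 0.2043]
eef_rot: [-0.0, 0.791, 0.612, 0.0]
wrist_force: [0.2, -0.8, -0.6]
opening: 0.0
```

Emit:
{"name": "arm_command", "arguments": {"series": [[0, 0, 0.02, 0, 0, 0, 0], [0, 0, 0.035, 0, 0, 0, 0], [0, 0, 0.045, 0, 0, 0, 0], [0, 0, 0.05, 0, 0, 0, 0], [0, 0, 0.05, 0, 0, 0, 0]]}}

```text
time_s: 33.0
eef_pos: [0.5068, 0.0074, 0.1532]
eef_rot: [-0.001, 0.791, 0.611, -0.001]
wrist_force: [-0.3, 0.2, 0.7]
opening: -0.002
```

```bash
python3 - <<'E'
from h import *
settle()
E
```

```text
t 33.0 tcp case [ -0.    0.5 153.2] caseF [0.1 0.3 0.7]
```

No contact at z 80, so the bail lies low and is not riding on the keeper. Retreat and hand in.

Emit:
{"name": "arm_command", "arguments": {"series": [[0, 0, -0.04, 0, 0, 0, 0], [0, 0, -0.08, 0, 0, 0, 0], [0, 0, -0.12, 0, 0, 0, 0], [0, 0, -0.12, 0, 0, 0, 0], [0, 0, -0.12, 0, 0, 0, 0]]}}

```text
time_s: 33.5
eef_pos: [0.508, 0.0071, 0.2756]
eef_rot: [0.001, 0.791, 0.611, 0.001]
wrist_force: [0.5, 0.0, -0.8]
opening: 0.002
```

```bash
python3 -c "
from h import *
settle();print(ctrl.hand_in())"
```

```text
t 33.5 tcp case [  0.   -0.7 275.6] caseF [ 0.1 -0.5 -0.8]
the job is handed in; nothing more can be done
None
```

I seated the cell, slid the cover shut, hooked the bail over the keeper and pressed the lever flat. I handed the job in at 33.5 s, and no verdict was reported.

What the last checks showed:
- **Cell:** it lies level, with its top at z ≈ 42.5 and its body between about x -25 and 30. The nub is out of sight under the lip.
- **Cover:** it stopped firmly against a 16 N push. Tab and keeper measured at their shut positions only after I corrected the case frame by 2.3 mm along x.
- **Bail:** before I pressed the lever, pictures and depth from both cameras showed the loop around the keeper with the bar low behind it. Afterwards I probed down to z 80 over the grip and met no contact, which fits it still being hooked.
- **Lever:** it reached its stop at about 44 N, with 18 N sideways that I did not explain. When I came back down it had stayed flat.

**Not confirmed:** all 200 camera calls were used up before the lever was pressed. The final latch state was therefore checked only by touch, and the bail's pull on the keeper was not measured. The eraser and cup were in place in the later pictures. I did not check the glue stick, set square and tape roll again, but the arm did not come near them.

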